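# Refresh the grinding balls in the bench separator

## Robot

A 7-joint arm with a two-finger parallel gripper is mounted at the origin on the work surface; the furniture and walls round the work are solid. World frame = base frame: x ahead of the robot, y to its left, z up, the work surface at z = 0. Lengths are in m, angles in rad, forces in N, time in s.
With the tool pointing down it reaches from about 0.35 to 0.9 m from the base axis. Payload 8.1 kg.
Tool frame: the origin (TCP) lies midway between the tips of the shut fingers; the grasp point (between the pads) lies 19 mm behind it; x points along the fingers, y is the direction in which the jaws open and shut, and the axes are right-handed (so a half turn about x gives the same grasp; the last joint's range is limited). The gripper opens to 92 mm and grips with 3 to 60 N. Pads are 19 mm wide; open, the fingers measure 130 mm over their backs; the gripper's body (75 mm by 190 mm) begins 47 mm behind the grasp point.
Start: joints at [-1.266, 0.434, 0.025, 1.573, -0.012, 1.134, -0.075], TCP at [0.248, 0.574, 0.227] pointing down, gripper open.
Joint ranges: [-2.62, 2.62], [-0.44, 2.09], [-1.27, 1.32], [0.08, 2.57], [-1.32, 4.46], [0.12, 2], [-2.74, 2.74]. Speed limits (rad/s): [2.22, 2.22, 3.01, 3.01, 3.14, 3.14, 3.14].

## Interface

Orientations are given as a unit quaternion [w, x, y, z].
In Python, from bench import * gives the robot as it stands.
- The arm moves only by the tool drive_tool, never from a script. Its argument "series" is a list that holds one entry, the list of rows, each a list of 4 numbers: the shift along the world's x, y, z in cm, then the turn about the world's z in rad. A call has 1 to 20 rows; each row shifts and turns the commanded pose from where the row before left it; what a row does not reach is not made up. A row lasts 1/12 s, in which the tool goes at most 41.7 mm and 7.16 degrees, less where a joint would pass 70% of its speed; a pose out of reach is approached as far as the arm can. A call with a gripper value outside its range is refused whole. "jaw" is the finger opening in cm, from 0 to 9.18, set as the call begins (left out, the last holds). The fingers move at their own pace and stop on an object; "newtons" is the grip in N (left out, the last holds). Time passes only in rows, so rows that do not move let the fingers close. It gives the time, the measured TCP pose, the force and the opening at its end, in the units of the state.
- sense(): the state, without advancing time (a new reading comes with each control period).
- snapshot(name): name is "scene" or "top" or "wrist"; returns the picture (400x640x3 uint8, red, green, blue); there is no depth.
- camera_params(name): a dict with "fx", "fy", "cx", "cy" (pixels), "view" (4x4, takes a point from world to camera coordinates); the wrist camera has in their place "hand_eye" (4x4, takes a point from camera to tool coordinates, whose origin is the TCP and whose axes are the tool frame's). Camera axes: x right, y down, z forward; pixel columns grow to the right and rows downward; lengths in m; the calibration is good to about 2 mm. The wrist camera is an equidistant fisheye: a pixel r from the principal point sees the ray r / f radians off the axis. A picture is of the moment at which its call begins: read the wrist's pose just before it. camera_params takes no time and is no camera call.
- job_done(): hands the job in, once; it reports no verdict.
The state is a dict: "time": time; "qpos": joint angles; "qvel": joint speeds; "tau": joint torques, N m; "eef_pos": TCP position; "tool_rot": TCP orientation; "wrist_force": force on the tool from outside, world axes, zero at the start; "ft_torque": the same for the moment, N m; "finger_gap": opening from 0.0 (shut) to 1.0 (fully open).
Only numpy, scipy, OpenCV 4.12 (cv2) and the standard library are available. Lean on these libraries where they do the work, as an engineer would, in place of code of your own. Each camera call takes 0.05 s, during which the arm holds its last target.

## Task

Refresh the ball-mill balls in the separator: lift the spanner off the feed trough and lay it flat on the bench mat, clear of the trough; put all the cream fresh balls from the blue tray in the trough, then push them along it into the pot with the push stick. Stir the balls in the pot with the stick, its foot just above the screen plate, for at least three turns that sweep both sides of the pot, and go on until every small rust-brown worn ball has dropped through the screen into the pan below; then stand the stick back in its square-tube holder. Bring no ball into the pot by hand and touch those in it only with the stick (a fresh ball knocked from the trough into the pot may stay there), keep all full-size balls in the pot, and leave the oil bottle standing.

Things in the scene. Friction and masses are not known exactly. Their poses are not given: they have to be found in the camera images.
- separator: Separator for grinding balls, fixed (place and yaw vary): round aluminium pot over a white catch pan, with a feed trough leaving along +y. Origin on the bench under the pot's axis, z up. Pot: inside radius 88 mm, wall 3 mm, rim 98 mm above the bench; four 12 mm posts, 57 mm high, stand outside it, 96 mm from the axis, at 45 degrees to x and y.
- screen (a point): Centre of the screen plate's top in the pot, on its axis, 34 mm above the bench; axes as the separator's. The plate is a steel disc of radius 70 mm with three slots 17 mm wide along x (middles at y = 0, +35, -35 mm) and an 18 mm gap all round to the wall. Full-size balls cannot pass; worn ones drop through.
- trough (a point): Middle of the trough's floor, 190 mm along +y from the pot's axis, 70 mm above the bench; axes as the separator's (x across). Level channel 30 mm wide inside, from y = -116 mm (open end, through a 66 mm notch in the rim) to +85 mm (end wall). Side and end walls are 3 mm thick and 9 mm high; a 28 mm ball sits in it with its upper part free.
- pan (a point): centre of the white round catch pan's floor under the pot, 3 mm above the bench; the pan's radius is 104 mm, its rim 14 mm high; the pot's wall ends 20 mm above the bench
- spanner: steel open-ended spanner, 30 x 159 x 6 mm; at the start it lies flat across the trough, on its walls. Origin at the middle of its underside, y along its length, z up; grip it across its width (30 mm or less). The mat between the robot and the pot, about 0.34 m ahead of the base and 0.03 m to its left, is free; both its ends overhang the trough.
- media_tray: blue shallow tray, 124 x 180 x 12 mm, fixed; origin at the middle of its underside, y along its length; floor 3 mm above the bench, walls 3 mm thick. The fresh balls lie in it. Between it and the pot stands a fixed machine fixture, up to 0.22 m tall (0.33 to 0.62 m ahead of the base, from 0.06 m left to 0.18 m right of it): keep the hand clear of it and cross it high.
- fresh_0: fresh grinding ball: cream ceramic ball, 28 mm diameter, 42 g; origin at its centre. Starts at rest in the blue tray; may be absent
- fresh_1: fresh grinding ball: cream ceramic ball, 28 mm diameter, 42 g; origin at its centre. Starts at rest in the blue tray; may be absent
- fresh_2: fresh grinding ball: cream ceramic ball, 28 mm diameter, 42 g; origin at its centre. Starts at rest in the blue tray; may be absent
- good_0: good grinding ball: grey-green ceramic ball, 28 mm diameter, 42 g, loose on the screen plate in the pot; origin at its centre
- good_1: good grinding ball: grey-green ceramic ball, 28 mm diameter, 42 g, loose on the screen plate in the pot; origin at its centre
- good_2: good grinding ball: grey-green ceramic ball, 28 mm diameter, 42 g, loose on the screen plate in the pot; origin at its centre
- good_3: good grinding ball: grey-green ceramic ball, 28 mm diameter, 42 g, loose on the screen plate in the pot; origin at its centre
- good_4: good grinding ball: grey-green ceramic ball, 28 mm diameter, 42 g, loose on the screen plate in the pot; origin at its centre
- worn_0: worn grinding ball: rust-brown, only 12 mm diameter, 10 g, starts on the screen plate among the good balls; origin at its centre; may be absent
- worn_1: worn grinding ball: rust-brown, only 12 mm diameter, 10 g, starts on the screen plate among the good balls; origin at its centre; may be absent
- worn_2: worn grinding ball: rust-brown, only 12 mm diameter, 10 g, starts on the screen plate among the good balls; origin at its centre; may be absent
- worn_3: worn grinding ball: rust-brown, only 12 mm diameter, 10 g, starts on the screen plate among the good balls; origin at its centre; may be absent
- stick: push stick, 160 mm long: white round shaft of 20 mm diameter, on it a square wooden handle, 24 x 24 mm, from 98 to 160 mm above the foot, 80 g; origin at the centre of its foot, z along it towards the handle, x and y square to the handle's faces. Stands foot down in the holder.
- stick_foot (a point): centre of the stick's foot (its lower end)
- stick_holder: upright piece of white square tube, 51 x 50 x 92 mm, fixed, open at the top, the bench is its floor; square bore 26 to 28 mm wide; origin at the middle of its underside. The push stick stands in it.
- oil_bottle: white oil bottle with red nozzle, 41 mm diameter, 120 mm high, standing on the bench beyond the blue tray; origin at the centre of its base, z up
Mind the look-alikes: they are no part of the job. Leave any orange look-alike of the stick_holder alone.

How it is judged:
On the way, in this order (a step that is already met when the one before it is completed fails the run):
1. the spanner lies flat on the bench, clear of the trough, let go (height (world z) of spanner below 0.015 m and angle between spanner's own z axis and vertical below 0.2 rad and horizontal distance between spanner and trough above 0.12 m and linear speed of spanner below 0.05 m/s and contact force between the fingers and spanner below 0.1 N), for 0.2 s.
2. every fresh ball present is in the trough, let go (one that was knocked on into the pot may stay there, but at least one is in the trough) (((x of fresh_0 in the frame of trough between -0.01 and 0.01 m and y of fresh_0 in the frame of trough between -0.11 and 0.085 m and z of fresh_0 in the frame of trough between 0.005 and 0.022 m) or (horizontal distance between fresh_0 and screen below 0.09 m and height (world z) of fresh_0 between 0.03 and 0.076 m)) and ((x of fresh_1 in the frame of trough between -0.01 and 0.01 m and y of fresh_1 in the frame of trough between -0.11 and 0.085 m and z of fresh_1 in the frame of trough between 0.005 and 0.022 m) or (horizontal distance between fresh_1 and screen below 0.09 m and height (world z) of fresh_1 between 0.03 and 0.076 m)) and ((x of fresh_2 in the frame of trough between -0.01 and 0.01 m and y of fresh_2 in the frame of trough between -0.11 and 0.085 m and z of fresh_2 in the frame of trough between 0.005 and 0.022 m) or (horizontal distance between fresh_2 and screen below 0.09 m and height (world z) of fresh_2 between 0.03 and 0.076 m)) and ((x of fresh_0 in the frame of trough between -0.01 and 0.01 m and y of fresh_0 in the frame of trough between -0.11 and 0.085 m and z of fresh_0 in the frame of trough between 0.005 and 0.022 m) or (x of fresh_1 in the frame of trough between -0.01 and 0.01 m and y of fresh_1 in the frame of trough between -0.11 and 0.085 m and z of fresh_1 in the frame of trough between 0.005 and 0.022 m) or (x of fresh_2 in the frame of trough between -0.01 and 0.01 m and y of fresh_2 in the frame of trough between -0.11 and 0.085 m and z of fresh_2 in the frame of trough between 0.005 and 0.022 m)) and contact force between the fingers and fresh_0 below 0.1 N and contact force between the fingers and fresh_1 below 0.1 N and contact force between the fingers and fresh_2 below 0.1 N), for 0.2 s.
3. the stick's foot is in the trough and pushes a fresh ball (x of stick_foot in the frame of trough between -0.016 and 0.016 m and y of stick_foot in the frame of trough between -0.13 and 0.085 m and z of stick_foot in the frame of trough between -0.01 and 0.024 m and (contact force between stick and fresh_0 above 0.05 N or contact force between stick and fresh_1 above 0.05 N or contact force between stick and fresh_2 above 0.05 N)).
4. every fresh ball present is in the pot (horizontal distance between each of fresh_0, fresh_1, fresh_2 and screen below 0.09 m and height (world z) of fresh_0 between 0.03 and 0.076 m and height (world z) of fresh_1 between 0.03 and 0.076 m and height (world z) of fresh_2 between 0.03 and 0.076 m), for 0.2 s.
5. stirring: the stick's foot, not more than 20 mm above the screen plate, is on the trough's side of the pot's middle (x of stick_foot in the frame of screen between -0.08 and 0.08 m and y of stick_foot in the frame of screen between 0.018 and 0.08 m and z of stick_foot in the frame of screen between -0.02 and 0.02 m).
6. then on the far side (x of stick_foot in the frame of screen between -0.08 and 0.08 m and y of stick_foot in the frame of screen between -0.08 and -0.018 m and z of stick_foot in the frame of screen between -0.02 and 0.02 m).
7. then on the trough's side again (all of step 5).
8. then on the far side again (all of step 6).
At the end, for the whole second after the job is handed in: Worn balls in the catch pan; fresh and good balls in the pot; stick standing in its holder (foot within 16 mm of its axis, 20 mm of the bench, tilt under 0.2 rad); spanner flat on the bench over 120 mm from the trough's middle; oil bottle upright (0.3 rad); stick and spanner at rest (all of step 4 and horizontal distance between each of good_0, good_1, good_2, good_3, good_4 and screen below 0.09 m and height (world z) of good_0 between 0.03 and 0.076 m and height (world z) of good_1 between 0.03 and 0.076 m and height (world z) of good_2 between 0.03 and 0.076 m and height (world z) of good_3 between 0.03 and 0.076 m and height (world z) of good_4 between 0.03 and 0.076 m and height (world z) of each of worn_0, worn_1, worn_2, worn_3 below 0.026 m and horizontal distance between each of worn_0, worn_1, worn_2, worn_3 and screen below 0.108 m and horizontal distance between stick and stick_holder below 0.016 m and height (world z) of stick_foot below 0.02 m and angle between each of stick, spanner's own z axis and vertical below 0.2 rad and linear speed of each of stick, spanner below 0.05 m/s and height (world z) of spanner below 0.015 m and horizontal distance between spanner and trough above 0.12 m and angle between oil_bottle's own z axis and vertical below 0.3 rad); the robot touches nothing.
It fails at once if the fingers touch balls in the pot or bring a fresh ball into it (contact force between the fingers and good_0 above 0.5 N or contact force between the fingers and good_1 above 0.5 N or contact force between the fingers and good_2 above 0.5 N or contact force between the fingers and good_3 above 0.5 N or contact force between the fingers and good_4 above 0.5 N or contact force between the fingers and worn_0 above 0.5 N or contact force between the fingers and worn_1 above 0.5 N or contact force between the fingers and worn_2 above 0.5 N or contact force between the fingers and worn_3 above 0.5 N or (contact force between the fingers and fresh_0 above 0.5 N and ((horizontal distance between fresh_0 and screen below 0.088 m and height (world z) of fresh_0 below 0.06 m) or (horizontal distance between fresh_0 and screen below 0.07 m and height (world z) of fresh_0 below 0.112 m))) or (contact force between the fingers and fresh_1 above 0.5 N and ((horizontal distance between fresh_1 and screen below 0.088 m and height (world z) of fresh_1 below 0.06 m) or (horizontal distance between fresh_1 and screen below 0.07 m and height (world z) of fresh_1 below 0.112 m))) or (contact force between the fingers and fresh_2 above 0.5 N and ((horizontal distance between fresh_2 and screen below 0.088 m and height (world z) of fresh_2 below 0.06 m) or (horizontal distance between fresh_2 and screen below 0.07 m and height (world z) of fresh_2 below 0.112 m)))).
It fails at once if the oil bottle is knocked over (angle between oil_bottle's own z axis and vertical above 0.6 rad).
Of worn_0, worn_1, worn_2, worn_3 only 2 to 4 are there at a start; the rules pass over those that are not, and their reading is None.
Of fresh_0, fresh_1, fresh_2 only 2 to 3 are there at a start; the rules pass over those that are not, and their reading is None.
At some moment in a run one of fresh_0, fresh_1, fresh_2 may be knocked a few centimetres aside while the robot is not near it.
Once in a run the grip may slacken for a moment while it holds something.
It also fails if it takes over 210 s, if anything falls off the work surface, if the arm or the gripper's body presses on something with over 40 N, if the wrist force passes 120 N, or if a joint passes its speed limit or range.

## Working session

There is one attempt and no reset: what is moved stays moved. The work goes in short steps, Python scripts to look and compute and a tool call to move; the robot and the scene stay as the last step left them, time stands still between calls to the robot, and variables do not carry over. Pictures are saved under pics/ and viewed, and the job is handed in when it is done.

Besides the shell and the picture viewer there is one more tool, called as name(argument=value, ...) on one line, values as JSON. drive_tool: Moves the arm, as the interface text tells. Its arguments: {"type":"object","properties":{"series":{"type":"array","items":{"type":"array","items":{"type":"array","items":{"type":"number"}}}},"jaw":{"type":"number"},"newtons":{"type":"number"}},"required":["series"]}

```bash
ls; mkdir -p pics
cat > h.py <<'E'
from bench import *
import numpy as np, cv2
def save(name,fn,crop=None,scale=1):
    im=snapshot(name)
    cv2.imwrite('pics/'+fn+'_raw.png',im[:,:,::-1])
    if crop: im=im[crop[1]:crop[3],crop[0]:crop[2]]
    if scale!=1: im=cv2.resize(im,None,fx=scale,fy=scale,interpolation=cv2.INTER_CUBIC)
    cv2.imwrite('pics/'+fn+'.png',im[:,:,::-1])
def crop(fn,c,scale,out):
    im=cv2.imread('pics/'+fn+'_raw.png')[c[1]:c[3],c[0]:c[2]]
    cv2.imwrite('pics/'+out+'.png',cv2.resize(im,None,fx=scale,fy=scale,interpolation=cv2.INTER_CUBIC))
def px2w(cam,u,v,z):
    p=camera_params(cam);V=np.array(p['view']);R=V[:3,:3];t=V[:3,3]
    d=R.T@np.array([(u-p['cx'])/p['fx'],(v-p['cy'])/p['fy'],1.]);c=-R.T@t
    return c+d*(z-c[2])/d[2]
def w2px(cam,P):
    p=camera_params(cam);V=np.array(p['view']);q=V[:3,:3]@np.array(P)+V[:3,3]
    return np.array([p['fx']*q[0]/q[2]+p['cx'],p['fy']*q[1]/q[2]+p['cy']])
def quatR(q):
    w,x,y,z=q
    return np.array([[1-2*(y*y+z*z),2*(x*y-z*w),2*(x*z+y*w)],[2*(x*y+z*w),1-2*(x*x+z*z),2*(y*z-x*w)],[2*(x*z-y*w),2*(y*z+x*w),1-2*(x*x+y*y)]])
def wr2w(u,v,z,st):
    p=camera_params('wrist');H=np.array(p['hand_eye'])
    x=(u-p['cx'])/p['fx'];y=(v-p['cy'])/p['fy'];r=np.hypot(x,y)
    d=np.array([np.sin(r)*x/r,np.sin(r)*y/r,np.cos(r)]) if r>1e-9 else np.array([0,0,1.])
    R=quatR(st['tool_rot']);c=R@H[:3,3]+np.array(st['eef_pos']);d=R@H[:3,:3]@d
    return c+d*(z-c[2])/d[2]
def w2wr(P,st):
    p=camera_params('wrist');H=np.array(p['hand_eye']);R=quatR(st['tool_rot'])
    q=R.T@(np.array(P)-np.array(st['eef_pos']));q=H[:3,:3].T@(q-H[:3,3])
    th=np.arctan2(np.hypot(q[0],q[1]),q[2]);a=np.arctan2(q[1],q[0])
    return np.array([p['cx']+p['fx']*th*np.cos(a),p['cy']+p['fy']*th*np.sin(a)])
E
python3 - <<'E'
from h import *
np.set_printoptions(precision=4,suppress=True)
print(sense())
for c in ['scene','top','wrist']:
    print(c,camera_params(c)); save(c,c+'0')
E
```

```text
pics
{'time': 0.0, 'qpos': array([-1.2656,  0.4352,  0.0249,  1.5741, -0.0116,  1.134 , -0.0751]), 'qvel': array([ 0.    , -0.0005, -0.0003,  0.0007,  0.0002,  0.0011,  0.0003]), 'tau': array([  0.0003, -66.7848,   0.9852, -31.445 ,  -0.0605,   0.0428,
         0.0002]), 'eef_pos': array([0.2477, 0.5733, 0.226 ]), 'tool_rot': array([ 0.6924,  0.1426,  0.6925, -0.1437]), 'wrist_force': array([-1.0442,  0.1583,  0.6977]), 'ft_torque': array([-0.0454,  0.0004, -0.0152]), 'finger_gap': 1.0013269545203005}
scene {'fx': 431.9177028761989, 'fy': 431.9177028761989, 'cx': 314.8974426963928, 'cy': 196.29848952458758, 'view': array([[ 0.573 , -0.8195, -0.0104, -0.2663],
       [-0.6136, -0.4205, -0.6684,  0.3322],
       [ 0.5434,  0.3893, -0.7438,  0.9949],
       [ 0.    ,  0.    ,  0.    ,  1.    ]])}
top {'fx': 446.62978766647416, 'fy': 446.62978766647416, 'cx': 318.3666802762243, 'cy': 201.90555060984173, 'view': array([[ 0.021 , -0.9997,  0.0117, -0.0028],
       [-0.9884, -0.0225, -0.1504,  0.4796],
       [ 0.1506, -0.0084, -0.9886,  1.3685],
       [ 0.    ,  0.    ,  0.    ,  1.    ]])}
wrist {'fx': 309.70691628693146, 'fy': 309.70691628693146, 'cx': 321.6370249051613, 'cy': 194.95476196315443, 'hand_eye': array([[-0.0005, -0.3039,  0.9527, -0.1574],
       [ 1.    , -0.0017,  0.    ,  0.0008],
       [ 0.0016,  0.9527,  0.3039, -0.0826],
       [ 0.    ,  0.    ,  0.    ,  1.    ]])}
```

View pics/scene0.png

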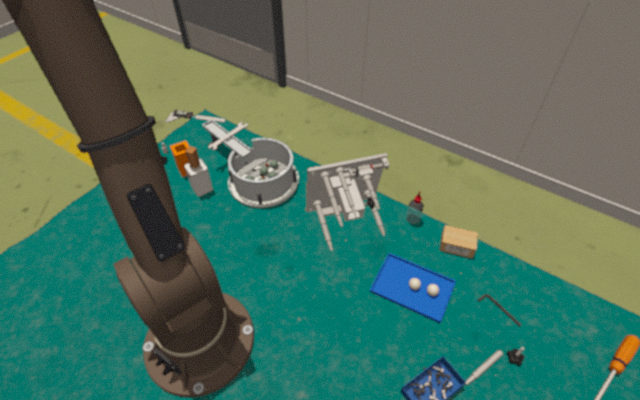

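View pics/top0.png

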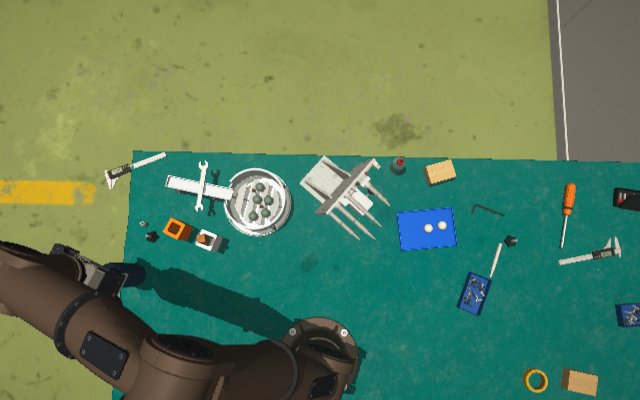

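View pics/wrist0.png

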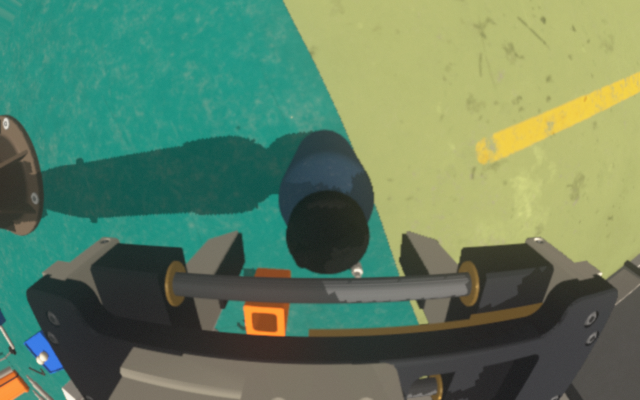

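The top picture shows the pot at about (258,202), the trough and spanner at (200,188), the white holder with stick at (208,240), the blue tray at (427,229) with two cream balls, and the oil bottle at (398,165). I'll enlarge it.

Run:
```python
from h import *
np.set_printoptions(precision=4,suppress=True)
crop('top0',(130,145,300,255),4.7,'t1'); crop('top0',(290,145,470,265),4.4,'t2')
crop('scene0',(150,100,320,215),4.7,'s1')
for n,u,v,z in [('pot rim c',258,202,.098),('trough end',168,183,.079),('spanner',201,187,.082),('ball1',428.5,228.5,.017),('ball2',442,226,.017),('holder',208,241,.092),('oil base',398,168,.0),('tray',427,229,.01)]:
    print(n,px2w('top',u,v,z))
```

```text
pot rim c [0.4657 0.1893 0.098 ]
trough end [0.521  0.4687 0.079 ]
spanner [0.5104 0.3667 0.082 ]
ball1 [ 0.4052 -0.3433  0.017 ]
ball2 [ 0.4141 -0.3864  0.017 ]
holder [0.3461 0.3335 0.092 ]
oil base [ 0.6032 -0.2508  0.    ]
tray [ 0.4042 -0.3403  0.01  ]
```

View pics/t1.png

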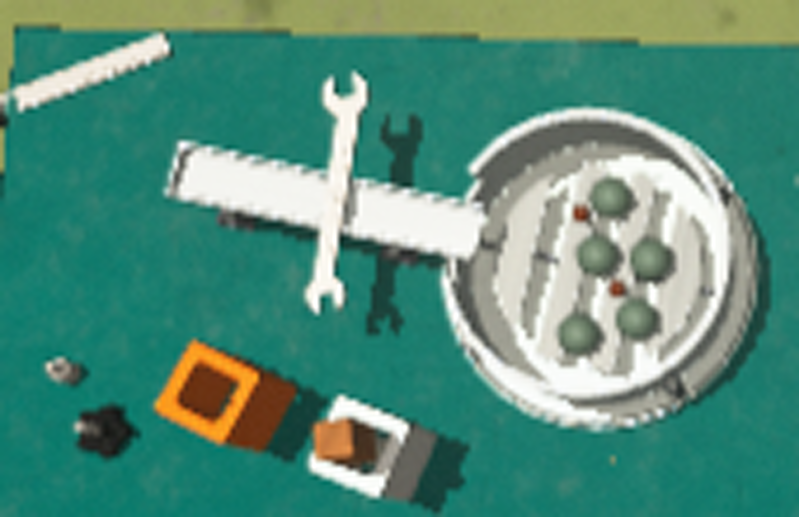

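View pics/t2.png

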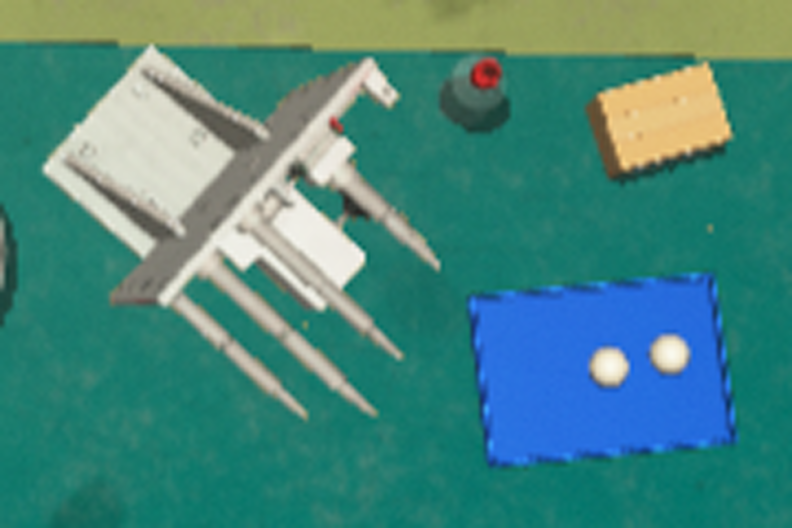

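View pics/s1.png

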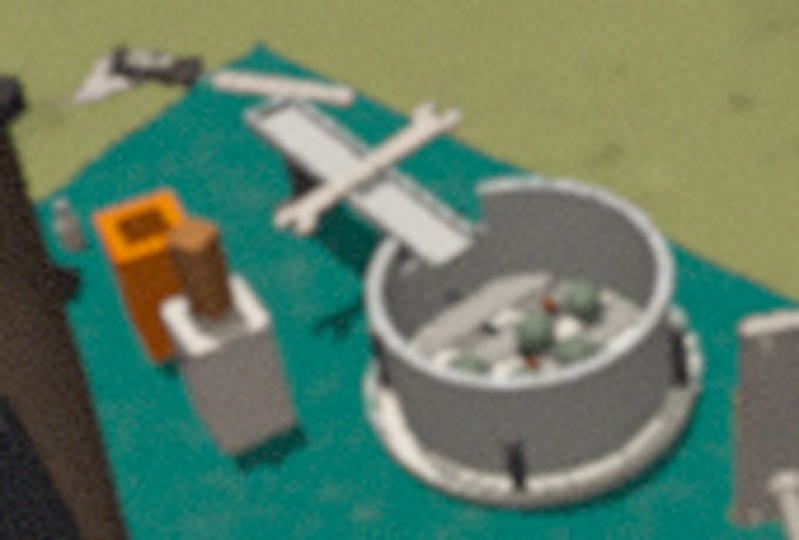

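drive_tool(series=[[[0,0,2.5,0],[1,-1,2.5,0],[2.1,-2.25,1.5,0.018],[2.1,-2.25,1.5,0.018],[2.1,-2.25,1.5,0.018],[2.1,-2.25,1.5,0.018],[2.1,-2.25,1.5,0.018],[2.1,-2.25,1.5,0.018],[2.1,-2.25,1.5,0.018],[2.1,-2.25,1.0,0.018],[2.1,-2.25,0.5,0.018],[2.1,-2.25,0,0.018],[2.1,-2.25,0,0.018],[2.1,-2.25,0,0.018],[0,0,0,0],[0,0,0,0],[0,0,0,0]]])

```text
time: 1.57
eef_pos: [0.5095, 0.2941, 0.3964]
tool_rot: [0.704, 0.068, 0.704, -0.068]
wrist_force: [-1.1, -0.2, -0.2]
finger_gap: 0.999
```

Run:
```python
from h import *
np.set_printoptions(precision=4,suppress=True)
import json
s=sense(); print(s['time'],s['eef_pos'],quatR(s['tool_rot'])); save('wrist','w1')
json.dump({k:np.array(s[k]).tolist() for k in ['eef_pos','tool_rot']},open('w1.json','w'))
for P in [(.466,.189,.098),(.51,.367,.08),(.346,.333,.092)]: print(w2wr(P,s))
print('prong',px2w('top',358,239,.05),px2w('top',358,239,.2))
```

```text
1.5667 [0.5095 0.2941 0.3964] [[-0.0009  0.1909  0.9816]
 [ 0.0002  0.9816 -0.1909]
 [-1.     -0.     -0.0009]]
[246.9976 141.0431]
[367.2518 144.5434]
[325.6232  42.8   ]
prong [ 0.3647 -0.1166  0.05  ] [ 0.3542 -0.1018  0.2   ]
```

View pics/w1.png

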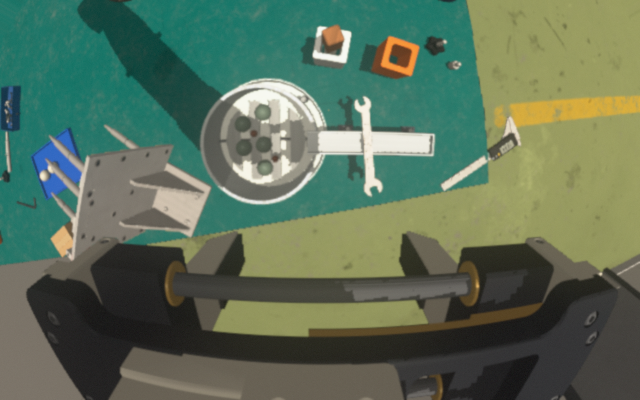

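The wrist view shows the pot at (265,140), the trough running from (318,140) to (433,146), the spanner from (362,100) to (373,193), and the holder with stick at (332,45).

Run:
```python
from h import *
crop('w1',(190,70,330,210),5,'w1a'); crop('w1',(300,80,460,205),5,'w1b'); crop('w1',(290,10,430,90),5.5,'w1c')
```

```text
(no output)
```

View pics/w1a.png

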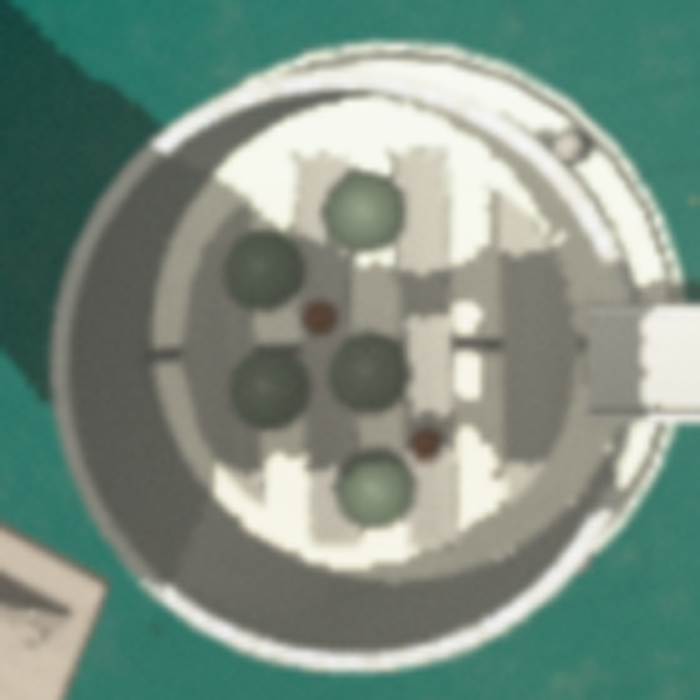

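View pics/w1b.png

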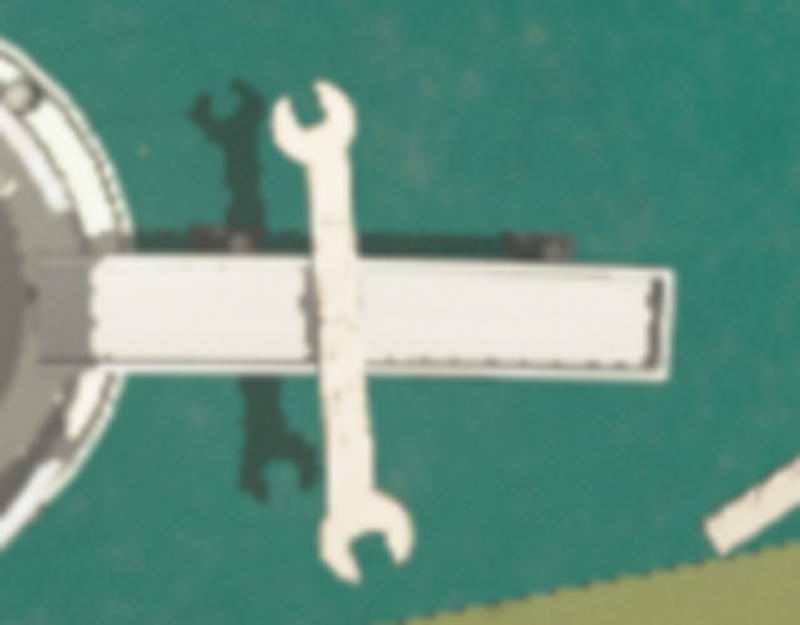

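View pics/w1c.png

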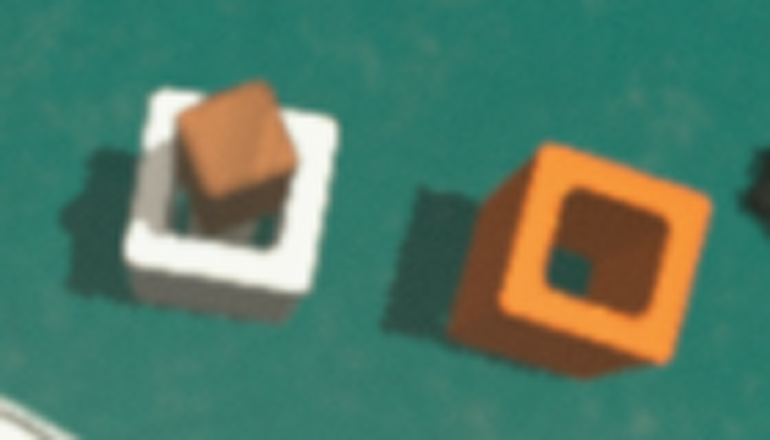

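```bash
cat > m1.py <<'E'
from h import *
import json
from scipy.optimize import least_squares
np.set_printoptions(precision=4,suppress=True)
s=json.load(open('w1.json'))
A=lambda l,z,ox,oy,k:np.array([wr2w(ox+u/k,oy+v/k,z,s)[:2] for u,v in l])
rim=A([(52,370),(155,150),(100,225),(150,585),(350,672),(250,650),(90,500),(500,622)],.098,190,70,5)
f=lambda p:np.hypot(*(rim-p[:2]).T)-p[2]
r=least_squares(f,[.466,.189,.09]); print('rim',r.x,f(r.x)*1e3)
C=r.x[:2]
t=A([(100,255),(675,268),(120,372),(668,380)],.079,300,80,5); print('trough pts\n',t)
d1=t[1]-t[0];d2=t[3]-t[2];print('angles',np.arctan2(d1[1],d1[0]),np.arctan2(d2[1],d2[0]),'w',np.linalg.norm(t[1]-t[3]))
e=(t[1]+t[3])/2;print('end mid',e,'dist from pot (278)',np.linalg.norm(e-C),'ang pot-end',np.arctan2(*(e-C)[::-1]))
sp=A([(318,80),(285,100),(350,582),(315,255),(355,255),(325,370),(362,370),(335,170),(350,490)],.085,300,80,5);print('sp\n',sp)
h=A([(155,90),(338,120),(310,292),(127,262)],.092,290,10,5.5);print('holder',h.mean(0),[np.linalg.norm(h[i]-h[i-1]) for i in range(4)],np.arctan2(*(h[1]-h[0])[::-1]))
k=A([(180,130),(262,82),(297,160),(215,197)],.16,290,10,5.5);print('stick top',k,k.mean(0),[np.linalg.norm(k[i]-k[i-1]) for i in range(4)],[np.arctan2(*(k[i]-k[i-1])[::-1]) for i in range(4)])
E
python3 m1.py
```

```text
rim [0.478  0.2019 0.0902] [ 1.5552  0.7403 -1.2647 -0.5459  1.4196  0.1532 -1.1869 -0.8708]
trough pts
 [[0.4759 0.2991]
 [0.5109 0.4798]
 [0.513  0.2981]
 [0.547  0.473 ]]
angles 1.3793409111262767 1.378672555744131 w 0.036740917303354756
end mid [0.529  0.4764] dist from pot (278) 0.27923151324034035 ang pot-end 1.3871368333658225
sp
 [[0.4348 0.3737]
 [0.4392 0.3628]
 [0.5926 0.3578]
 [0.4873 0.3634]
 [0.4895 0.3756]
 [0.5231 0.3605]
 [0.5252 0.372 ]
 [0.4627 0.3739]
 [0.5625 0.3623]]
holder [0.3503 0.3421] [np.float64(0.04886249608091303), np.float64(0.049282100640537695), np.float64(0.04895529527707294), np.float64(0.04918921850643798)] 1.2175809295109423
stick top [[0.3456 0.3285]
 [0.3375 0.349 ]
 [0.3575 0.3532]
 [0.3629 0.3332]] [0.3509 0.341 ] [np.float64(0.01789457359980755), np.float64(0.022058129792514262), np.float64(0.020372880062218678), np.float64(0.020711216548147688)] [np.float64(-2.877772551391461), np.float64(1.9462316424632229), np.float64(0.20440909879463012), np.float64(-1.3062736200134943)]
```

drive_tool(series=[[[-0.35,0.78,-2.4,0.0076],[-0.35,0.78,-2.4,0.0076],[-0.35,0.78,-2.4,0.0076],[-0.35,0.78,-2.4,0.0076],[-0.35,0.78,-2.4,0.0076],[-0.35,0.78,-2.4,0.0076],[-0.35,0.78,-2.4,0.0076],[-0.35,0.78,-2.4,0.0076],[-0.35,0.78,-2.4,0.0076],[-0.4,0.82,-2.4,0.0076],[0,0,0,0],[0,0,0,0]]], jaw=4.5)

```text
time: 2.62
eef_pos: [0.4727, 0.3729, 0.1561]
tool_rot: [0.705, 0.039, 0.707, -0.041]
wrist_force: [0.1, -0.1, 0.5]
finger_gap: 0.489
```

Run:
```python
from h import *
s=sense(); print(s['time'],s['eef_pos'],s['finger_gap']); save('wrist','w2')
R=quatR(s['tool_rot']);print(R[:,1])
for P in [(.474,.3725,.085),(.513,.368,.085)]: print(w2wr(P,s))
```

```text
2.6167 [0.47268106 0.37293124 0.1560907 ] 0.48907461331963953
[ 0.11297578  0.99359635 -0.00166089]
[320.43418448 208.23977577]
[320.50181888 252.40241382]
```

View pics/w2.png

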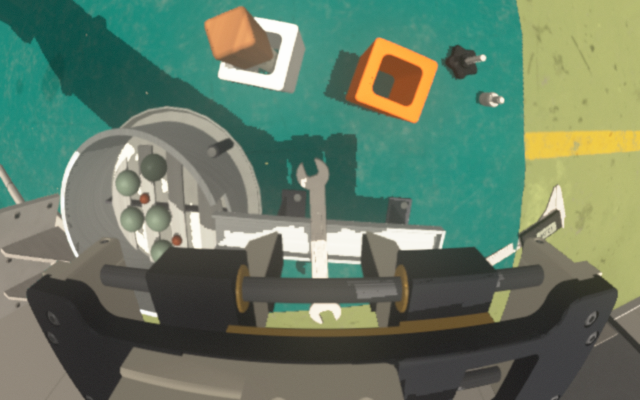

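The spanner's shaft lies at u≈318, between the fingers at 262 and 380, as predicted. I'll go down and grip it.

drive_tool(series=[[[0,0,-1.5,0],[0,0,-1.5,0],[0,0,-1.5,0],[0,0,-1.5,0],[0,0,-1.5,0],[0,0,-1.3,0],[0,0,0,0],[0,0,0,0]]])

```text
time: 3.33
eef_pos: [0.4753, 0.3722, 0.0701]
tool_rot: [0.706, 0.041, 0.706, -0.041]
wrist_force: [0.4, 0.3, 0.5]
finger_gap: 0.484
```

drive_tool(series=[[[0,0,0,0],[0,0,0,0],[0,0,0,0],[0,0,0,0],[0,0,0,0],[0,0,0,0]]], jaw=0, newtons=50)

```text
time: 3.83
eef_pos: [0.4748, 0.3725, 0.0695]
tool_rot: [0.706, 0.041, 0.706, -0.041]
wrist_force: [0.0, -1.5, 6.1]
finger_gap: 0.267
```

drive_tool(series=[[[0,0,0.5,0],[0,0,1.0,0],[0,0,1.5,0],[0,0,2,0],[0,0,2,0],[0,0,2,0],[0,0,2,0],[0,0,0,0],[0,0,0,0]]])

```text
time: 4.58
eef_pos: [0.4748, 0.3726, 0.1802]
tool_rot: [0.707, 0.042, 0.705, -0.04]
wrist_force: [-0.7, -0.4, -1.7]
finger_gap: 0.269
```

Run:
```python
from h import *
s=sense(); print(s['time'],s['eef_pos'],s['finger_gap']); save('wrist','w3');save('top','top3',(130,145,440,300),2.5)
```

```text
4.5833 [0.47480579 0.3725959  0.18021289] 0.26910113428620924
```

View pics/w3.png

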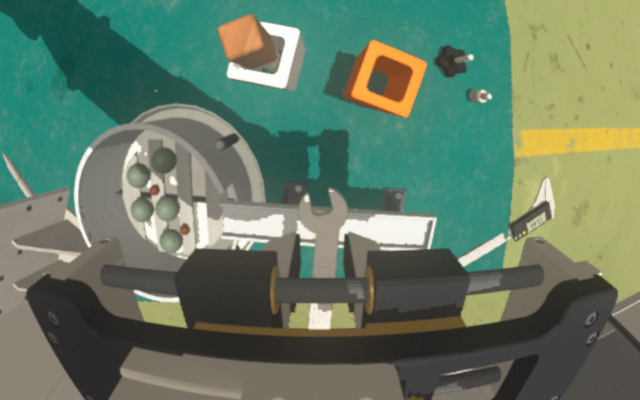

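View pics/top3.png

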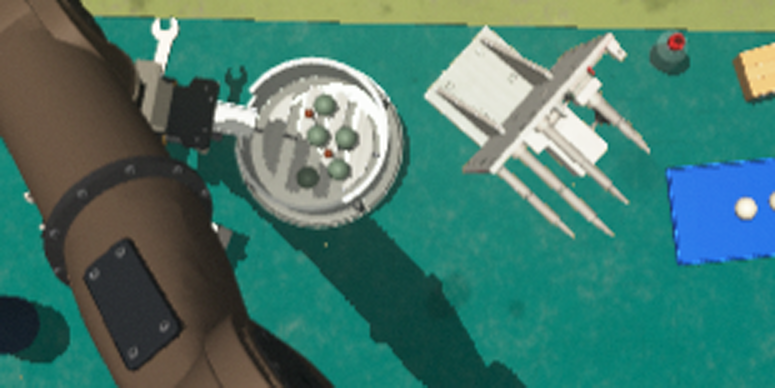

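drive_tool(series=[[[0,-1,1,0],[-0.5,-2,1,0],[-1,-2.7,1,0],[-1,-2.8,0,0],[-1,-2.8,0,0],[-1,-2.8,0,0],[-1,-2.8,0,0],[-1,-2.8,0,0],[-1,-2.8,0,0],[-1,-2.8,0,0],[-1,-2.8,0,0],[-1,-2.5,0,0],[-1,-1.5,0,0],[0,0,-1.5,0],[0,0,-2.5,0],[0,0,-2.5,0],[0,0,-2.5,0],[0,0,-2.5,0],[0,0,-2,0],[0,0,-1.5,0]]])

```text
time: 6.35
eef_pos: [0.3583, 0.0509, 0.0573]
tool_rot: [0.705, 0.041, 0.707, -0.041]
wrist_force: [-0.2, 0.3, 0.3]
finger_gap: 0.267
```

drive_tool(series=[[[0,0,-1.5,0],[0,0,-1,0],[0,0,0,0],[0,0,0,0]]])

```text
time: 6.68
eef_pos: [0.3588, 0.051, 0.0336]
tool_rot: [0.705, 0.041, 0.706, -0.041]
wrist_force: [-0.4, -0.1, -1.5]
finger_gap: 0.264
```

Run:
```python
from h import *
s=sense(); print(s['time'],s['eef_pos'],s['finger_gap'],s['wrist_force']); save('wrist','w4');save('scene','s4',(150,100,470,300),2.5)
```

```text
6.6833 [0.35881713 0.0510057  0.03360356] 0.2638195926355545 [-0.43404906 -0.09615049 -1.48641356]
```

View pics/w4.png

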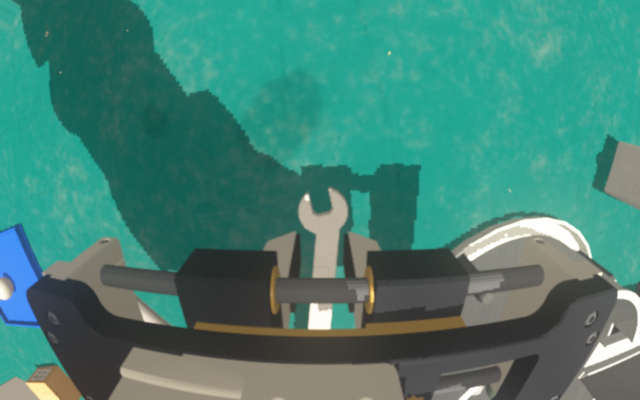

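View pics/s4.png

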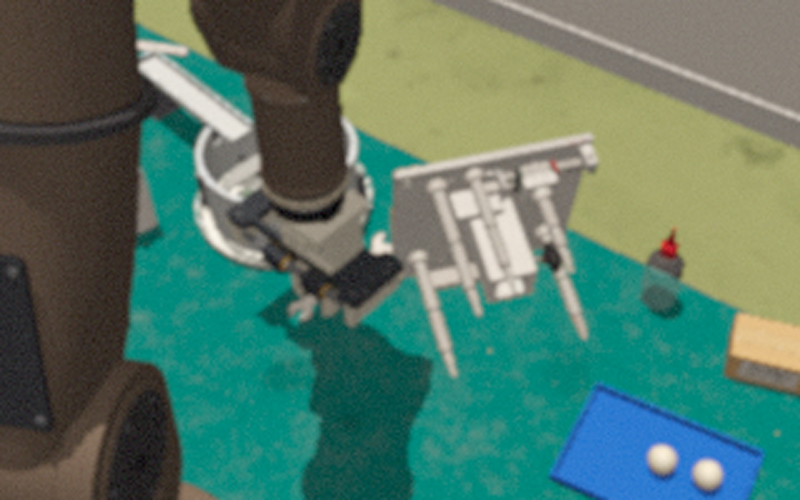

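drive_tool(series=[[[0,0,-1,0],[0,0,-0.8,0],[0,0,-0.6,0],[0,0,-0.4,0],[0,0,0,0],[0,0,0,0],[0,0,0,0]]])

```text
time: 7.37
eef_pos: [0.3592, 0.051, 0.006]
tool_rot: [0.706, 0.041, 0.706, -0.041]
wrist_force: [-1.6, -1.4, -1.6]
finger_gap: 0.269
```

drive_tool(series=[[[0,0,0,0],[0,0,0,0],[0,0,0,0],[0,0,0,0],[0,0,0,0],[0,0,0,0]]], jaw=4.5)

```text
time: 7.87
eef_pos: [0.3593, 0.0511, 0.0058]
tool_rot: [0.706, 0.041, 0.706, -0.041]
wrist_force: [-1.8, -1.9, -0.7]
finger_gap: 0.488
```

drive_tool(series=[[[0,0,1,0],[0,0,2,0],[0,0,3,0],[0,0,3,0],[0,0,3,0],[0,0,3,0],[0,0,3,0],[0,0,3,0],[0,0,3,0],[0,0,3,0],[0,0,0,0]]])

```text
time: 8.78
eef_pos: [0.3623, 0.0521, 0.281]
tool_rot: [0.709, 0.042, 0.703, -0.039]
wrist_force: [0.2, 0.5, 0.0]
finger_gap: 0.492
```

Run:
```python
from h import *
s=sense(); print(s['time'],s['eef_pos'],s['finger_gap'],s['wrist_force']); save('wrist','w5')
print(w2wr((.36,.05,0),s),px2w('top',330,213,.1))
```

```text
8.7833 [0.3622927  0.05211767 0.2810487 ] 0.49249540387302826 [0.20229487 0.48408705 0.00547621]
[318.44314227 153.81592114] [ 0.4370753  -0.02727566  0.1       ]
```

View pics/w5.png

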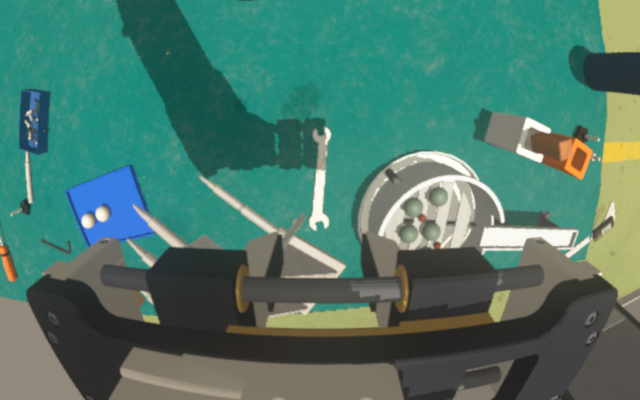

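The spanner lies flat on the mat, from (321,135) to (319,222). The pot and trough are undisturbed. Next I cross high to the tray.

drive_tool(series=[[[0,-1,2,0],[0,-2,1,-0.07],[0,-2.4,0.5,-0.07],[0,-2.5,0,-0.07],[0,-2.5,0,-0.07],[0,-2.5,0,-0.07],[0,-2.5,0,-0.07],[0,-2.5,0,-0.07],[0.4,-2.5,0,-0.07],[0.4,-2.5,0,-0.07],[0.4,-2.5,0,-0.07],[0.4,-2.5,0,-0.07],[0.4,-2.5,0,-0.07],[0.4,-2.5,0,-0.07],[0.4,-2.5,0,-0.07],[0.4,-2.5,0,-0.07],[0.5,-2.5,-1,-0.07],[0.5,-2.3,-1.5,-0.06],[0.5,-1.5,-1.5,0],[0,-0.5,-1,0]]])

```text
time: 10.5
eef_pos: [0.4062, -0.3976, 0.2582]
tool_rot: [0.563, 0.427, 0.564, -0.428]
wrist_force: [-0.4, 1.0, -0.1]
finger_gap: 0.492
```

drive_tool(series=[[[0,0,0,0],[0,0,0,0],[0,0,0,0]]], newtons=10)

```text
time: 10.75
eef_pos: [0.4065, -0.3951, 0.2612]
tool_rot: [0.564, 0.427, 0.564, -0.426]
wrist_force: [0.1, -0.6, -0.8]
finger_gap: 0.492
```

```bash
cat > st.py <<'E'
import json
from h import *
def snapw(fn):
    s=sense();save('wrist',fn)
    d={k:np.array(s[k]).tolist() for k in ['time','eef_pos','tool_rot','finger_gap','wrist_force']}
    json.dump(d,open(fn+'.json','w'));R=quatR(s['tool_rot'])
    print('t %.2f'%s['time'],np.round(s['eef_pos'],4),'jaw ang %.3f'%np.arctan2(R[1,1],R[0,1]),'gap %.3f'%s['finger_gap']);return s
E
python3 - <<'E'
from st import *
snapw('w6'); crop('w6',(200,60,420,250),3.6,'w6a')
E
```

```text
t 10.75 [ 0.4065 -0.3951  0.2612] jaw ang 0.276 gap 0.492
```

View pics/w6.png

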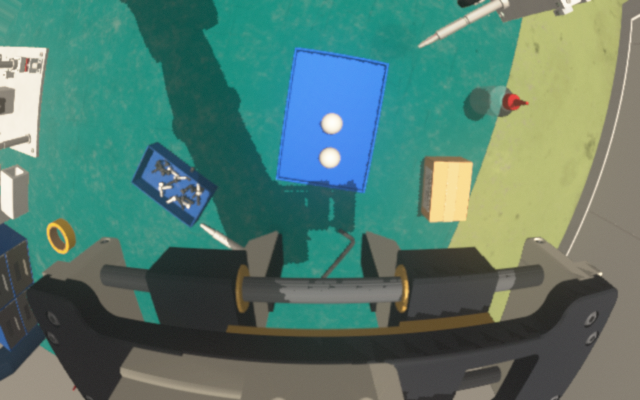

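View pics/w6a.png

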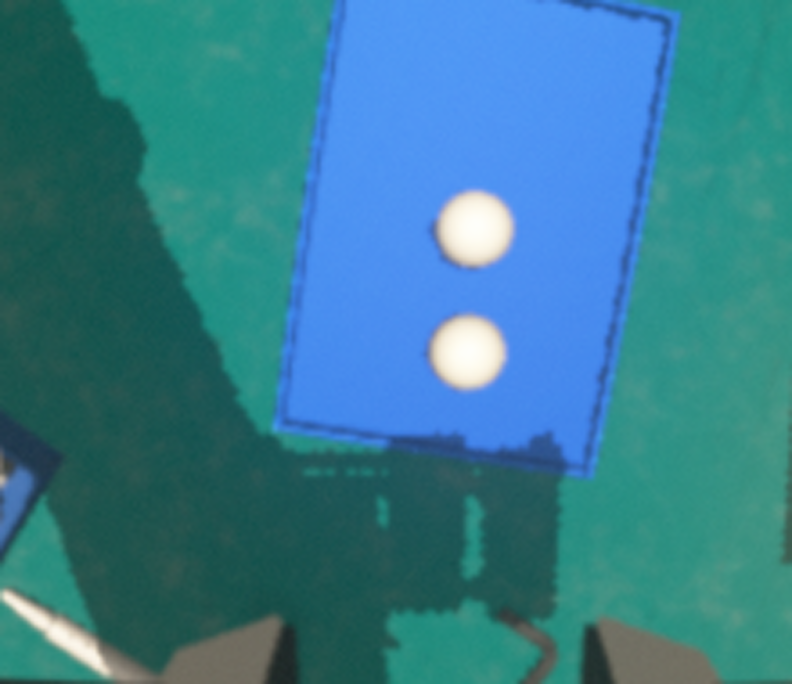

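Only two cream balls are present, at (332,124) and (330,158).

Run:
```python
from st import *
s=json.load(open('w6.json'))
for u,v in [(331.9,123.6),(330,157.8)]:
    p=wr2w(u,v,.017,s); print(p,'delta',p-np.array(s['eef_pos']),w2px('top',p))
```

```text
[ 0.40587696 -0.34121062  0.017     ] delta [-0.0006167   0.05386409 -0.24419065] [427.84319585 228.26521288]
[ 0.41597872 -0.38533984  0.017     ] delta [ 0.00948506  0.00973487 -0.24419065] [441.66324831 225.39689492]
```

drive_tool(series=[[[0.2,0.2,-1.5,0],[0.25,0.27,-2.5,0],[0.25,0.25,-2.8,0],[0.25,0.25,-2.8,0],[0,0,-2.8,0],[0,0,-2.8,0],[0,0,-2.8,0],[0,0,-2.5,0],[0,0,-2,0],[0,0,-1.5,0],[0,0,-1,0],[0,0,0,0],[0,0,0,0]]], jaw=4.6)

```text
time: 11.88
eef_pos: [0.4164, -0.386, 0.0115]
tool_rot: [0.564, 0.427, 0.564, -0.426]
wrist_force: [-0.7, 0.6, 0.0]
finger_gap: 0.502
```

drive_tool(series=[[[0,0,0,0],[0,0,0,0],[0,0,0,0],[0,0,0,0],[0,0,0,0],[0,0,0,0]]], jaw=1, newtons=20)

```text
time: 12.38
eef_pos: [0.4163, -0.3865, 0.0113]
tool_rot: [0.564, 0.427, 0.563, -0.427]
wrist_force: [0.2, 0.2, 6.2]
finger_gap: 0.287
```

drive_tool(series=[[[0,0,1,0],[0,0,2,0],[0,0,3,0],[0,0,3,0],[0,0,3,0],[0,0,3,0],[0,0,3,0],[0,0,3,0],[0,0,3,0],[0,0,3,0],[0,0,2,0],[0,0,0,0]]])

```text
time: 13.38
eef_pos: [0.4164, -0.3878, 0.3054]
tool_rot: [0.566, 0.427, 0.561, -0.427]
wrist_force: [0.3, -0.3, -0.4]
finger_gap: 0.288
```

Run:
```python
from st import *
snapw('w7')
```

```text
t 13.38 [ 0.4164 -0.3878  0.3054] jaw ang 0.274 gap 0.288
```

View pics/w7.png

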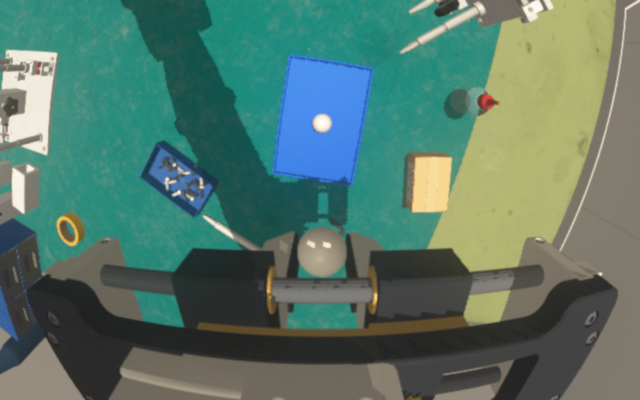

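drive_tool(series=[[[0,1,1.5,0.05],[0.2,2,1.5,0.06],[0.38,3.2,0,0.055],[0.38,3.2,0,0.055],[0.38,3.2,0,0.055],[0.38,3.2,0,0.055],[0.38,3.2,0,0.055],[0.38,3.2,0,0.055],[0.38,3.2,0,0.055],[0.38,3.2,0,0.055],[0.38,3.2,0,0.055],[0.38,3.2,0,0.055],[0.38,3.2,0,0.055],[0.38,3.2,0,0.055],[0.38,3.2,0,0.055],[0.38,3.2,0,0.055],[0.38,3.2,0,0.055],[0.38,3.2,0,0.055],[0.38,3.2,0,0.055],[0.38,3.2,0,0.055]]])

```text
time: 15.1
eef_pos: [0.4854, 0.221, 0.3295]
tool_rot: [0.703, 0.068, 0.704, -0.069]
wrist_force: [-0.7, -0.1, -0.7]
finger_gap: 0.291
```

drive_tool(series=[[[0.4,3.2,0,0],[0.4,3.2,0,0],[0.4,2.8,0,0],[0.3,2,-1,0],[0.2,1.4,-2,0],[0,0,-2.5,0],[0,0,-2.5,0],[0,0,-2.5,0],[0,0,-2.5,0],[0,0,-2.5,0],[0,0,-2,0],[0,0,0,0],[0,0,0,0],[0,0,0,0]]])

```text
time: 16.27
eef_pos: [0.5036, 0.3459, 0.1565]
tool_rot: [0.704, 0.069, 0.704, -0.069]
wrist_force: [-0.8, 0.1, 1.4]
finger_gap: 0.286
```

Run:
```python
from st import *
s=snapw('w8'); crop('w8',(150,120,480,290),2.4,'w8a')
```

```text
t 16.27 [0.5036 0.3459 0.1565] jaw ang 1.375 gap 0.286
```

View pics/w8.png

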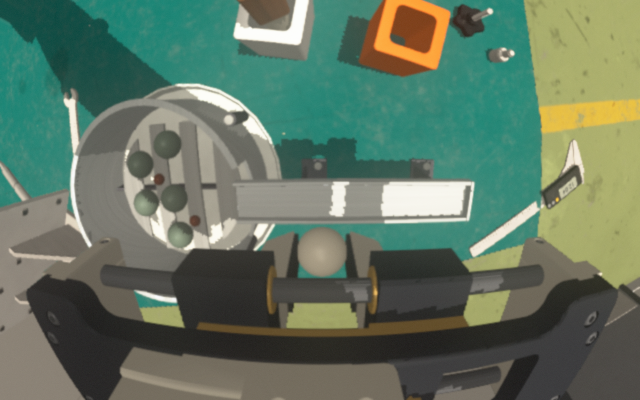

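View pics/w8a.png

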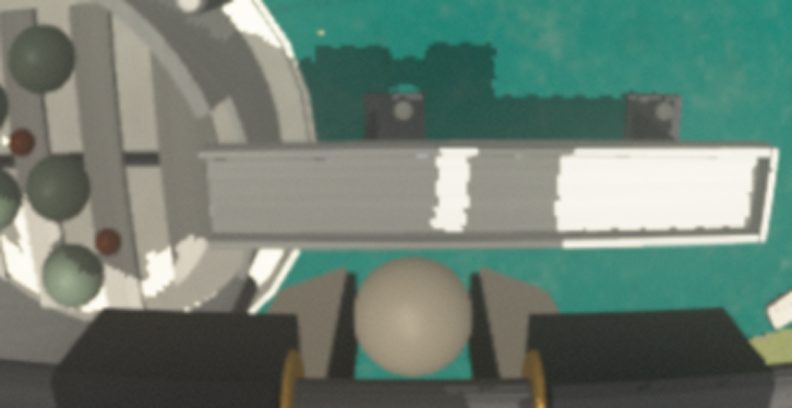

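Run:
```python
from st import *
s=json.load(open('w8.json'))
A=lambda u,v,z=.079:wr2w(150+u/2.4,120+v/2.4,z,s)[:2]
for up,lo in [((340,142),(340,246)),((560,144),(560,247)),((776,147),(768,243))]:
    a=A(*up);b=A(*lo);m=(a+b)/2;C=np.array([.478,.2019]);print(a,b,m,np.linalg.norm(a-b),'angle',np.arctan2(*(m-C)[::-1]),np.linalg.norm(m-C))
M=np.array([.5122,.3885]);print(w2wr((*M,.07),s))
```

```text
[0.47899573 0.32760687] [0.51492609 0.31925321] [0.49696091 0.32343004] 0.036888681007191115 angle 1.416025775154382 0.12300026968839782
[0.49381556 0.39871208] [0.53051897 0.39378208] [0.51216727 0.39624708] 0.03703302668203288 angle 1.396769290209503 0.19732761860912482
[0.50983999 0.47765302] [0.54658514 0.47310703] [0.52821257 0.47538002] 0.03702529098424098 angle 1.389212791258034 0.2780514779420465
[372.4733651  200.26109699]
```

drive_tool(series=[[[-0.1,-0.15,-1.5,0],[0,0,-1.5,0],[0,0,-1.5,0],[0,0,-1.2,0],[0,0,-1,0],[0,0,-0.6,0],[0,0,-0.3,0],[0,0,0,0],[0,0,0,0],[0,0,0,0]]])

```text
time: 17.15
eef_pos: [0.5027, 0.3446, 0.0804]
tool_rot: [0.704, 0.069, 0.703, -0.069]
wrist_force: [0.1, 0.3, 0.1]
finger_gap: 0.293
```

Run:
```python
from st import *
s=snapw('w9'); print(s['wrist_force'])
```

```text
t 17.15 [0.5027 0.3446 0.0804] jaw ang 1.375 gap 0.293
[0.12736536 0.2998926  0.14616594]
```

View pics/w9.png

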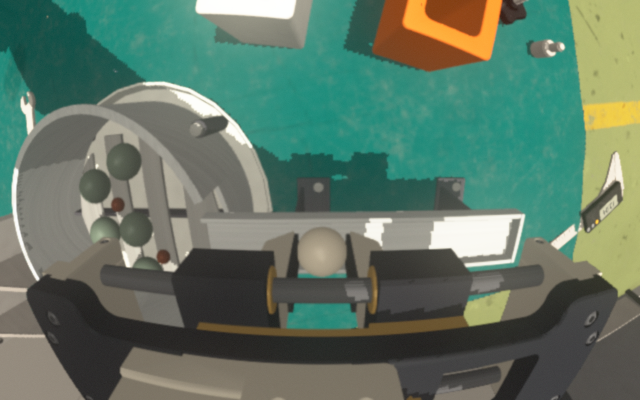

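drive_tool(series=[[[0,0,-0.15,0],[0,0,0,0]]])

```text
time: 17.37
eef_pos: [0.5026, 0.3446, 0.0786]
tool_rot: [0.704, 0.069, 0.703, -0.069]
wrist_force: [-0.0, 0.6, 2.0]
finger_gap: 0.288
```

drive_tool(series=[[[0,0,0,0],[0,0,0,0],[0,0,0,0]]], jaw=3.3)

```text
time: 17.62
eef_pos: [0.5022, 0.3443, 0.0783]
tool_rot: [0.704, 0.069, 0.704, -0.069]
wrist_force: [-0.7, 0.2, -0.5]
finger_gap: 0.357
```

drive_tool(series=[[[0,0,0,0],[0,0,0,0],[0,0,0.5,0],[0,0,1.5,0],[0,0,2,0],[0,0,2.5,0],[0,0,2.5,0],[0,0,2.5,0],[0,0,2.5,0],[0,0,2.5,0],[0,0,2.5,0],[0,0,2.5,0],[0,0,2.5,0],[0,0,0,0]]], jaw=4.4)

```text
time: 18.78
eef_pos: [0.504, 0.3453, 0.324]
tool_rot: [0.706, 0.071, 0.702, -0.067]
wrist_force: [0.1, 0.1, 0.0]
finger_gap: 0.484
```

Run:
```python
from st import *
s=snapw('w10'); save('top','t10',(130,145,480,300),2.2)
```

```text
t 18.78 [0.504  0.3453 0.324 ] jaw ang 1.375 gap 0.484
```

View pics/w10.png

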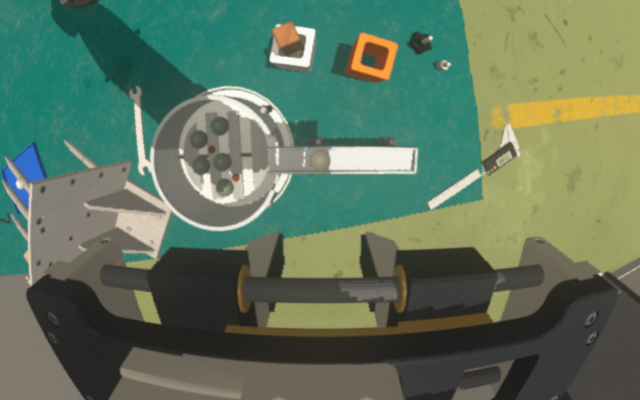

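View pics/t10.png

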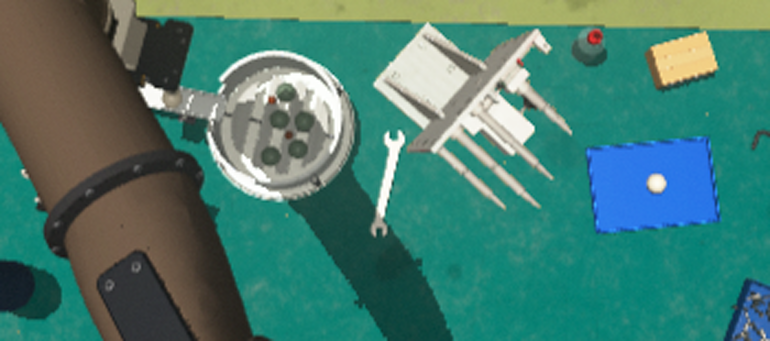

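The ball sits in the trough at (318,160). The other ball is still in the tray, at (656,183) in the crop. I'll fetch it now.

drive_tool(series=[[[-0.4,-1,0.5,-0.05],[-0.4,-2,0.5,-0.055],[-0.45,-3.2,0,-0.055],[-0.45,-3.2,0,-0.055],[-0.45,-3.2,0,-0.055],[-0.45,-3.2,0,-0.055],[-0.45,-3.2,0,-0.055],[-0.45,-3.2,0,-0.055],[-0.45,-3.2,0,-0.055],[-0.45,-3.2,0,-0.055],[-0.45,-3.2,0,-0.055],[-0.45,-3.2,0,-0.055],[-0.45,-3.2,0,-0.055],[-0.45,-3.2,0,-0.055],[-0.45,-3.2,0,-0.055],[-0.45,-3.2,0,-0.055],[-0.45,-3.2,0,-0.055],[-0.45,-3.2,0,-0.055],[-0.45,-3.2,0,-0.055],[-0.45,-3.2,0,-0.055]]])

```text
time: 20.55
eef_pos: [0.4122, -0.2627, 0.3274]
tool_rot: [0.564, 0.426, 0.565, -0.426]
wrist_force: [1.5, 1.2, 0.5]
finger_gap: 0.48
```

drive_tool(series=[[[-0.4,-3.2,-1,0],[-0.3,-2.6,-2,0],[0,-1.5,-2.5,0],[0,-0.75,-2.5,0],[0,0,-2.5,0],[0,0,-2.5,0],[0,0,0,0],[0,0,0,0],[0,0,0,0]]])

```text
time: 21.3
eef_pos: [0.4064, -0.3424, 0.199]
tool_rot: [0.565, 0.425, 0.565, -0.425]
wrist_force: [0.7, -0.5, -0.8]
finger_gap: 0.48
```

Run:
```python
from st import *
s=snapw('w11'); crop('w11',(220,100,420,260),4,'w11a'); print(w2wr((.4059,-.3412,.017),s))
```

```text
t 21.30 [ 0.4064 -0.3424  0.199 ] jaw ang 0.280 gap 0.480
[321.00418566 172.80118978]
```

View pics/w11a.png

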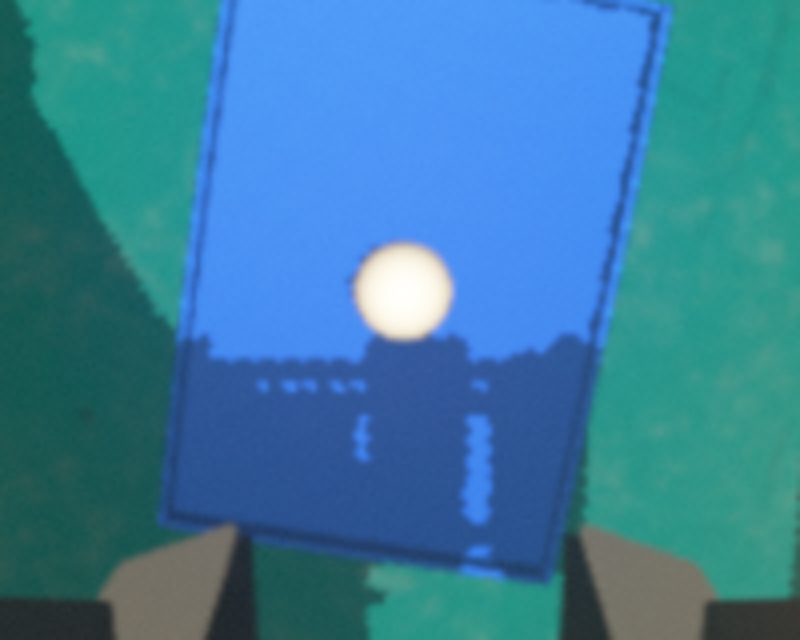

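The ball is at (320.8,172.5), as predicted (321,172.8). I'll grip it.

drive_tool(series=[[[0,0.1,-1.5,0],[0,0,-2.5,0],[0,0,-2.8,0],[0,0,-2.8,0],[0,0,-2.8,0],[0,0,-2.5,0],[0,0,-2,0],[0,0,-1.2,0],[0,0,-0.8,0],[0,0,0,0],[0,0,0,0]]])

```text
time: 22.27
eef_pos: [0.4069, -0.3417, 0.0101]
tool_rot: [0.565, 0.425, 0.564, -0.425]
wrist_force: [-0.4, 0.6, 0.2]
finger_gap: 0.477
```

drive_tool(series=[[[0,0,0,0],[0,0,0,0],[0,0,0,0],[0,0,0,0],[0,0,0,0],[0,0,0,0]]], jaw=1, newtons=20)

```text
time: 22.77
eef_pos: [0.4068, -0.3415, 0.0098]
tool_rot: [0.565, 0.425, 0.564, -0.425]
wrist_force: [1.0, -0.0, 5.6]
finger_gap: 0.291
```

drive_tool(series=[[[0,0,1,0],[0,0,2,0],[0,0,3,0],[0,0,3,0],[0,0,3,0],[0,0,3,0],[0,0,3,0],[0,0,3,0],[0,0,3,0],[0,0,3,0],[0,0,3,0],[0,0,2,0],[0,0,0,0]]])

```text
time: 23.85
eef_pos: [0.4068, -0.3427, 0.3337]
tool_rot: [0.567, 0.426, 0.563, -0.425]
wrist_force: [-0.0, -0.3, -0.9]
finger_gap: 0.289
```

Run:
```python
from st import *
snapw('w12'); save('scene','s12',(150,80,470,300),2.5)
```

```text
t 23.85 [ 0.4068 -0.3427  0.3337] jaw ang 0.279 gap 0.289
```

View pics/s12.png

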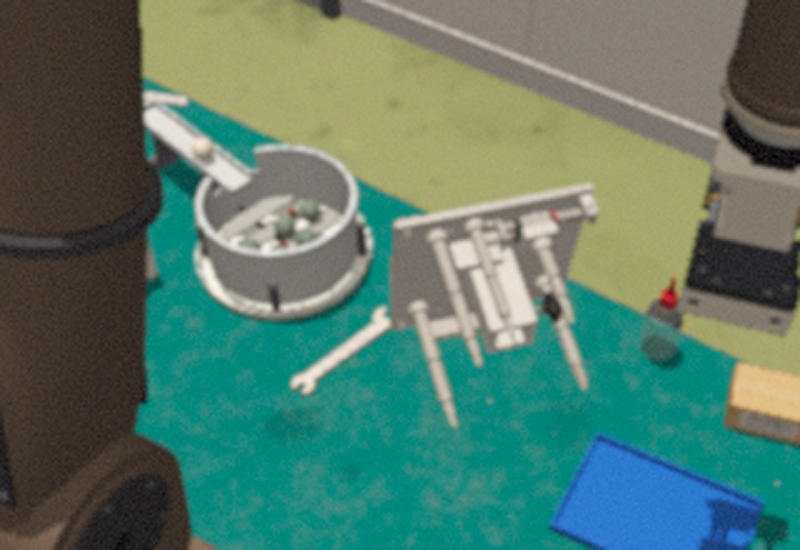

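drive_tool(series=[[[0.45,1,0,0.055],[0.45,2,0,0.055],[0.45,3.2,0,0.055],[0.45,3.2,0,0.055],[0.45,3.2,0,0.055],[0.45,3.2,0,0.055],[0.45,3.2,0,0.055],[0.45,3.2,0,0.055],[0.45,3.2,0,0.055],[0.45,3.2,0,0.055],[0.45,3.2,0,0.055],[0.45,3.2,0,0.055],[0.45,3.2,0,0.055],[0.45,3.2,0,0.055],[0.45,3.2,0,0.055],[0.45,3.2,0,0.055],[0.45,3.2,0,0.055],[0.45,3.2,0,0.055],[0.45,3.2,0,0.055],[0.45,3.2,0,0.055]]])

```text
time: 25.62
eef_pos: [0.4949, 0.2668, 0.3277]
tool_rot: [0.703, 0.065, 0.705, -0.066]
wrist_force: [1.6, 0.3, -0.6]
finger_gap: 0.287
```

drive_tool(series=[[[0.5,3.2,0,0],[0.5,3.2,0,0],[0.5,3.2,0,0],[0.3,2.6,0,0],[0.25,1.8,-1,0],[0,1.4,-2,0],[0,0,-2.5,0],[0,0,-2.5,0],[0,0,-2.5,0],[0,0,-2.5,0],[0,0,-2.5,0],[0,0,-2,0],[0,0,0,0],[0,0,0,0],[0,0,0,0]]])

```text
time: 26.87
eef_pos: [0.5167, 0.4193, 0.1549]
tool_rot: [0.704, 0.067, 0.704, -0.067]
wrist_force: [-1.0, -0.3, -0.3]
finger_gap: 0.293
```

Run:
```python
from st import *
s=snapw('w13'); print(s['wrist_force'])
```

```text
t 26.87 [0.5167 0.4193 0.1549] jaw ang 1.381 gap 0.293
[-0.9685407  -0.30178283 -0.26742528]
```

View pics/w13.png

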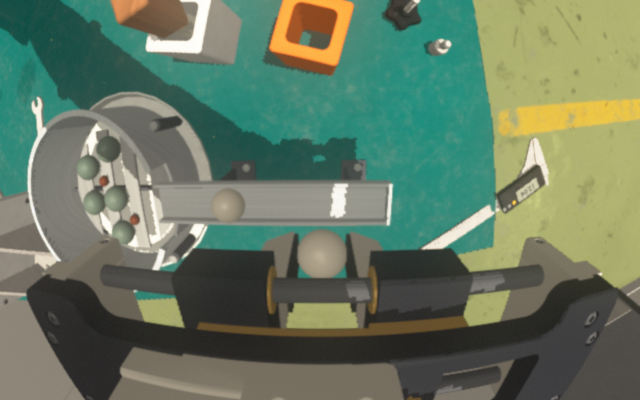

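drive_tool(series=[[[0.05,-0.1,-1.5,0],[0,0,-1.5,0],[0,0,-1.5,0],[0,0,-1.2,0],[0,0,-1,0],[0,0,-0.6,0],[0,0,-0.35,0],[0,0,0,0],[0,0,0,0],[0,0,-0.1,0],[0,0,0,0],[0,0,0,0]]])

```text
time: 27.92
eef_pos: [0.5175, 0.4179, 0.0771]
tool_rot: [0.704, 0.068, 0.704, -0.067]
wrist_force: [0.2, 0.5, -0.8]
finger_gap: 0.295
```

Run:
```python
from st import *
s=json.load(open('w13.json'));p=wr2w(228,206,.084,s);d=p[:2]-[.5114,.3885];u=np.array([.198,.98]);print(p,'trough y',d@u,'x',d@[.98,-.198])
s=snapw('w14'); print(s['wrist_force'])
```

```text
[0.50221786 0.34584147 0.084     ] trough y -0.04362341927076546 x -0.000552106364511502
t 27.92 [0.5175 0.4179 0.0771] jaw ang 1.380 gap 0.295
[ 0.22089321  0.52045875 -0.79962702]
```

View pics/w14.png

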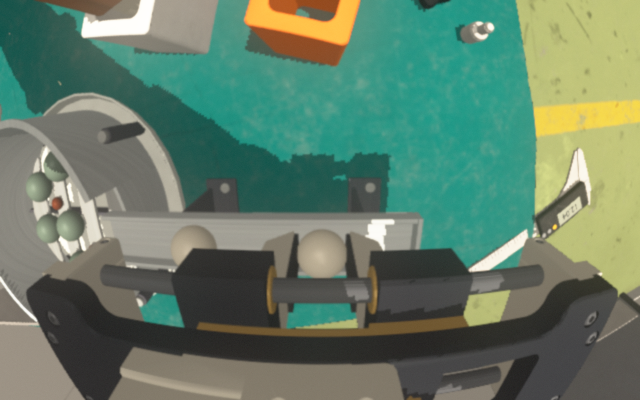

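Ball 1 is at trough y = −44 mm, centred. Ball 2 is over the channel at the right height, so I let it go.

drive_tool(series=[[[0,0,0,0],[0,0,0,0],[0,0,0,0]]], jaw=3.3)

```text
time: 28.22
eef_pos: [0.5173, 0.4179, 0.0768]
tool_rot: [0.704, 0.067, 0.704, -0.067]
wrist_force: [-0.8, -0.0, 0.5]
finger_gap: 0.358
```

drive_tool(series=[[[0,0,0,0],[0,0,0,0],[0,0,0.5,0],[0,0,1.5,0],[0,0,2,0],[0,0,2.5,0],[0,0,2.5,0],[0,0,2.5,0],[0,0,2.5,0],[0,0,2.5,0],[0,0,2.5,0],[0,0,0,0],[0,0,0,0]]], jaw=4.2)

```text
time: 29.3
eef_pos: [0.518, 0.4183, 0.2688]
tool_rot: [0.705, 0.068, 0.703, -0.066]
wrist_force: [0.3, -0.2, -0.8]
finger_gap: 0.46
```

Run:
```python
from st import *
s=snapw('w15');
```

```text
t 29.30 [0.518  0.4183 0.2688] jaw ang 1.380 gap 0.460
```

View pics/w15.png

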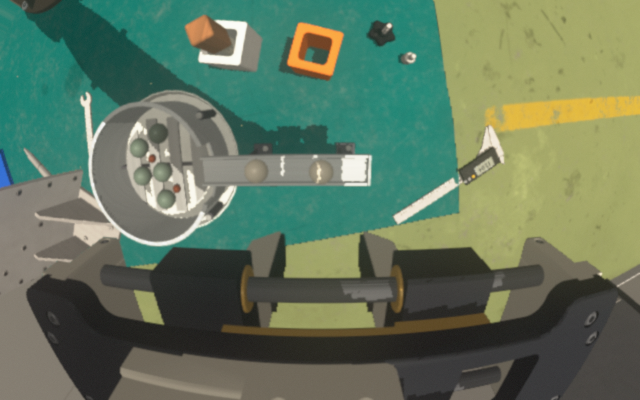

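drive_tool(series=[[[-1.4,-0.7,0.2,0.046],[-1.4,-0.7,0.2,0.046],[-1.4,-0.7,0.2,0.046],[-1.4,-0.7,0.2,0.046],[-1.4,-0.7,0.2,0.046],[-1.4,-0.7,0.2,0.046],[-1.4,-0.7,0.2,0.046],[-1.4,-0.7,0.2,0.046],[-1.4,-0.7,0.2,0.046],[-1.2,-0.5,0.2,0.046],[0,0,0,0],[0,0,0,0],[0,0,0,0]]], jaw=5)

```text
time: 30.43
eef_pos: [0.3796, 0.3498, 0.2861]
tool_rot: [0.701, -0.095, 0.701, 0.094]
wrist_force: [0.9, 0.5, -0.1]
finger_gap: 0.547
```

Run:
```python
from st import *
s=snapw('w16'); crop('w16',(230,80,410,230),4.4,'w16a'); print(w2wr((.351,.341,.16),s))
```

```text
t 30.43 [0.3796 0.3498 0.2861] jaw ang 1.839 gap 0.547
[319.98828581 155.65069745]
```

View pics/w16a.png

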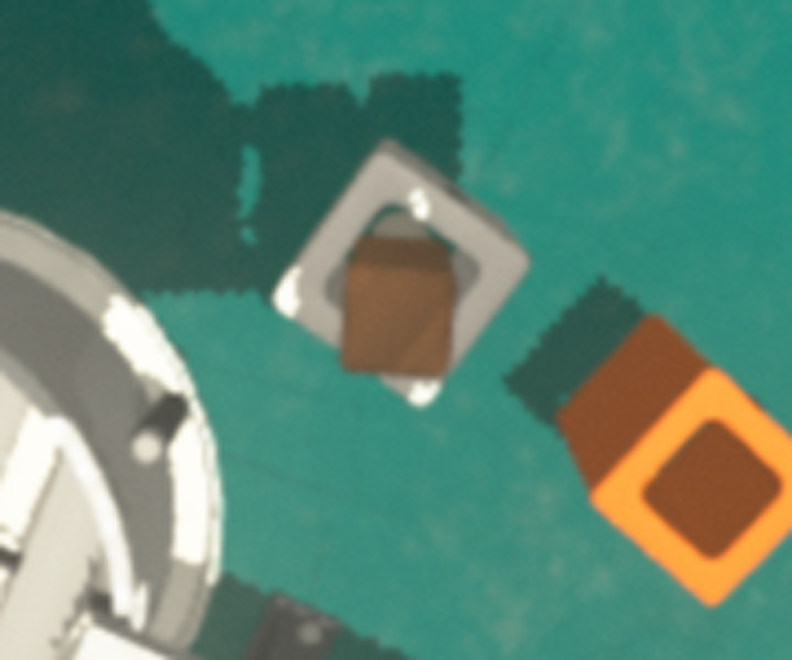

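Run:
```python
from st import *
s=json.load(open('w16.json'));A=lambda u,v,z:wr2w(230+u/4.4,80+v/4.4,z,s)[:2]
k=np.array([A(*p,.16) for p in [(347,265),(450,267),(447,376),(343,373)]]);print('stick',k.mean(0),np.linalg.norm(np.diff(k,axis=0),axis=1),[np.arctan2(*(k[1]-k[0])[::-1]),np.arctan2(*(k[2]-k[3])[::-1])])
h=np.array([A(*p,.092) for p in [(388,140),(530,265),(420,407),(273,295)]]);print('holder',h,h.mean(0),(h[0]+h[2])/2,(h[1]+h[3])/2,np.linalg.norm(np.diff(h,axis=0),axis=1))
p=k.mean(0)-np.array(s['eef_pos'])[:2];print(p)
```

```text
stick [0.34840163 0.34046582] [0.02153021 0.02340988 0.02212853] [np.float64(1.816934878560063), np.float64(1.8071239585380248)]
holder [[0.31498117 0.32871674]
 [0.33649884 0.37272897]
 [0.38077384 0.35529265]
 [0.36173253 0.31028065]] [0.3484966  0.34175475] [0.3478775 0.3420047] [0.34911569 0.34150481] [0.04899068 0.04758467 0.04887384]
[-0.03119885 -0.00935013]
```

drive_tool(series=[[[-0.75,-0.22,-1,-0.007],[-0.75,-0.22,-1.5,-0.006],[-0.75,-0.23,-2,-0.006],[-0.75,-0.23,-2,-0.006],[0,0,-2,0],[0,0,-2,0],[0,0,-2,0],[0,0,-1.8,0],[0,0,-1.5,0],[0,0,-1,0],[0,0,0,0],[0,0,0,0]]])

```text
time: 31.48
eef_pos: [0.3495, 0.3407, 0.1185]
tool_rot: [0.702, -0.086, 0.702, 0.086]
wrist_force: [-0.8, 0.7, 1.4]
finger_gap: 0.549
```

drive_tool(series=[[[0,0,0,0],[0,0,0,0],[0,0,0,0],[0,0,0,0],[0,0,0,0],[0,0,0,0],[0,0,0,0]]], jaw=0.5, newtons=50)

```text
time: 32.07
eef_pos: [0.3495, 0.3412, 0.1192]
tool_rot: [0.702, -0.086, 0.702, 0.086]
wrist_force: [-1.2, -0.7, 5.6]
finger_gap: 0.257
```

drive_tool(series=[[[0,0,0.5,0],[0,0,1,0],[0,0,1.5,0],[0,0,2,0],[0,0,2,0],[0,0,2,0],[0,0,2,0],[0,0,0,0],[0,0,0,0]]])

```text
time: 32.82
eef_pos: [0.3497, 0.3413, 0.2302]
tool_rot: [0.703, -0.085, 0.701, 0.087]
wrist_force: [-0.4, -1.0, -1.0]
finger_gap: 0.264
```

Run:
```python
from st import *
s=snapw('w17'); save('scene','s17',(150,60,470,280),2.5)
```

```text
t 32.82 [0.3497 0.3413 0.2302] jaw ang 1.815 gap 0.264
```

View pics/w17.png

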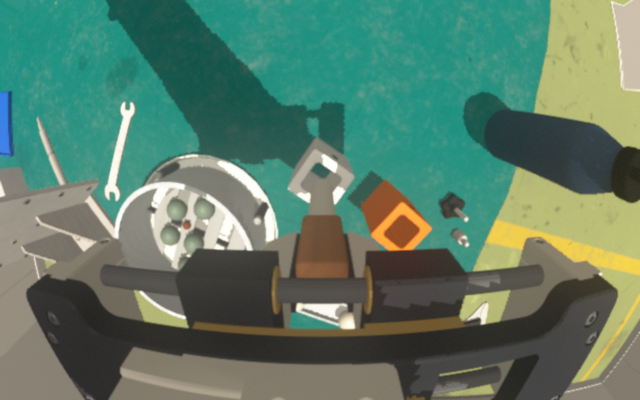

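View pics/s17.png

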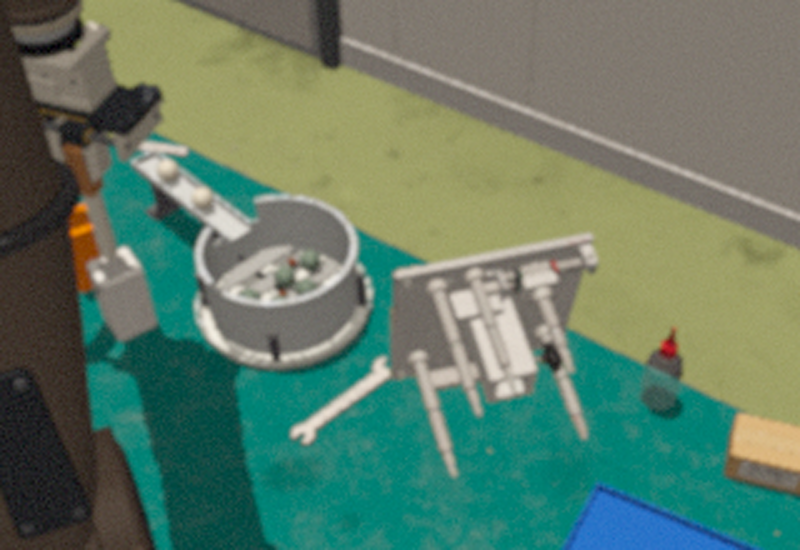

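drive_tool(series=[[[1,0.6,1,0],[2,1.3,1,0],[2.4,1.5,0,0],[2.4,1.5,0,0],[2.4,1.5,0,0],[2.4,1.5,0,0],[2.4,1.5,0,0],[1.6,1.1,0,0],[0.9,0.6,0,0],[0,0.1,0,0],[0,0,0,0],[0,0,0,0]]])

```text
time: 33.92
eef_pos: [0.5234, 0.4524, 0.2478]
tool_rot: [0.701, -0.087, 0.702, 0.086]
wrist_force: [0.7, -0.3, -0.3]
finger_gap: 0.261
```

Run:
```python
from st import *
s=json.load(open('w15.json'));u=np.array([.198,.98])
for q in [(320.5,171),(256,170.5)]:
    p=wr2w(*q,.084,s);d=p[:2]-[.5114,.3885];print(p,d@u,d@[.98,-.198])
s=snapw('w18'); crop('w18',(180,100,480,330),2.6,'w18a')
```

```text
[0.51704343 0.41836273 0.084     ] 0.03038287173584829 -0.0003822630196995477
[0.50179038 0.34575349 0.084     ] -0.0437942842178213 -0.0009536144763704198
t 33.92 [0.5234 0.4524 0.2478] jaw ang 1.815 gap 0.261
```

View pics/w18a.png

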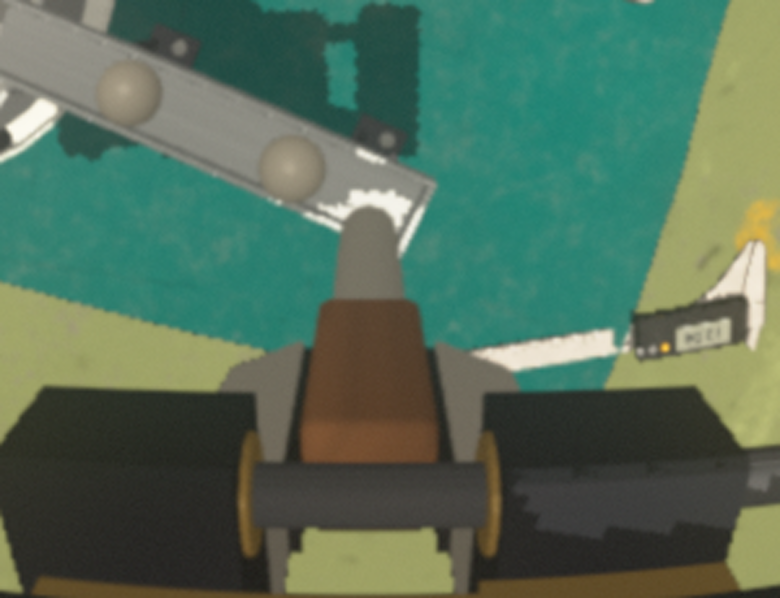

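Run:
```python
from st import *
s=json.load(open('w18.json'));R=quatR(s['tool_rot']);p=np.array(s['eef_pos'])
q=p-[0,0,.119];
for P in (q,q-.01*R[:,2],q+.01*R[:,1],q-.01*R[:,1]): print((w2wr(P,s)-[180,100])*2.6)
d=p[:2]-[.5114,.3885];print(d@[.198,.98],d@[.98,-.198])
```

```text
[366.77159838 231.09623018]
[366.71070117 204.08294033]
[394.68135281 231.05688134]
[338.86608437 231.14821513]
0.06495023195913294 -0.0009326126647111358
```

drive_tool(series=[[[0.1,0,-1,0],[0,0,-1.2,0],[0,0,-1.2,0],[0,0,-1,0],[0,0,-0.6,0],[0,0,-0.35,0],[0,0,0,0],[0,0,0,0],[0,0,0,0]]])

```text
time: 34.72
eef_pos: [0.5256, 0.4531, 0.1958]
tool_rot: [0.702, -0.086, 0.702, 0.086]
wrist_force: [0.2, 0.5, 0.3]
finger_gap: 0.261
```

Run:
```python
from st import *
s=snapw('w19'); print(s['wrist_force']);save('scene','s19',(150,60,350,210),4)
```

```text
t 34.72 [0.5256 0.4531 0.1958] jaw ang 1.815 gap 0.261
[0.16664401 0.474216   0.32302599]
```

View pics/w19.png

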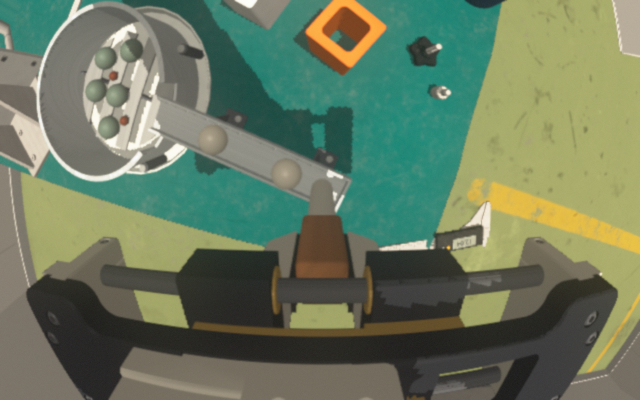

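View pics/s19.png

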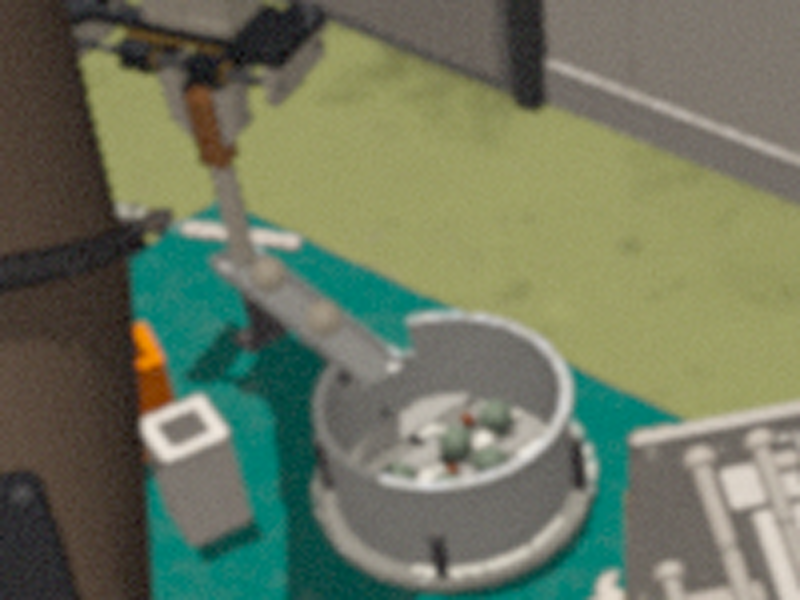

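The stick's foot is inside the trough, behind the second ball at (287,174). I'll push slowly along the trough.

drive_tool(series=[[[-0.06,-0.3,-0.2,0],[-0.1,-0.5,0,0],[-0.14,-0.69,0,0],[-0.14,-0.69,0,0],[-0.14,-0.69,0,0],[-0.14,-0.69,0,0],[-0.14,-0.69,0,0],[-0.14,-0.69,0,0],[-0.14,-0.69,0,0],[-0.14,-0.69,0,0],[-0.14,-0.69,0,0],[-0.14,-0.69,0,0],[-0.14,-0.69,0,0],[-0.14,-0.69,0,0]]])

```text
time: 35.98
eef_pos: [0.5067, 0.3614, 0.1933]
tool_rot: [0.702, -0.086, 0.702, 0.086]
wrist_force: [0.4, 0.2, -0.9]
finger_gap: 0.262
```

Run:
```python
from st import *
s=snapw('w20'); print(s['wrist_force']);d=s['eef_pos'][:2]-[.5114,.3885];print(d@[.198,.98],d@[.98,-.198])
```

```text
t 35.98 [0.5067 0.3614 0.1933] jaw ang 1.815 gap 0.262
[ 0.42742782  0.18176303 -0.90026529]
-0.02748609203216939 0.000799485651146873
```

View pics/w20.png

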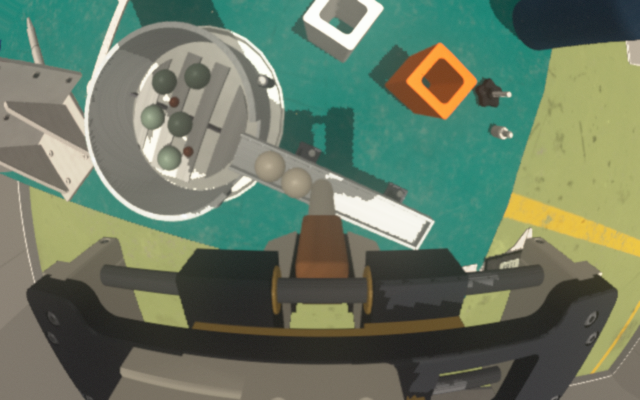

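Both balls now travel ahead of the stick, at (270,165) and (296,183). I'll continue.

drive_tool(series=[[[-0.12,-0.6,0,0],[-0.12,-0.6,0,0],[-0.12,-0.6,0,0],[-0.12,-0.6,0,0],[-0.12,-0.6,0,0],[-0.12,-0.6,0,0],[-0.12,-0.6,0,0],[-0.12,-0.6,0,0],[-0.12,-0.6,0,0],[-0.12,-0.6,0,0],[-0.12,-0.6,0,0],[-0.12,-0.6,0,0],[-0.12,-0.6,0,0],[-0.12,-0.6,0,0],[-0.12,-0.6,0,0],[-0.1,-0.5,0,0],[0,0,0,0],[0,0,0,0]]])

```text
time: 37.53
eef_pos: [0.488, 0.2669, 0.1933]
tool_rot: [0.702, -0.086, 0.702, 0.086]
wrist_force: [-0.5, -0.3, -0.9]
finger_gap: 0.259
```

Run:
```python
from st import *
s=snapw('w21'); print(s['wrist_force']);d=s['eef_pos'][:2]-[.5114,.3885];print(d@[.198,.98],d@[.98,-.198])
save('scene','s21',(150,60,350,210),4)
```

```text
t 37.53 [0.488  0.2669 0.1933] jaw ang 1.814 gap 0.259
[-0.468144   -0.27184919 -0.94349448]
-0.12385616067625287 0.0011106701233702572
```

View pics/w21.png

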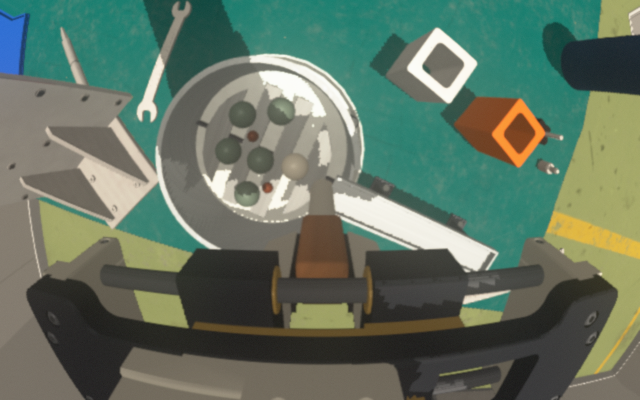

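View pics/s21.png

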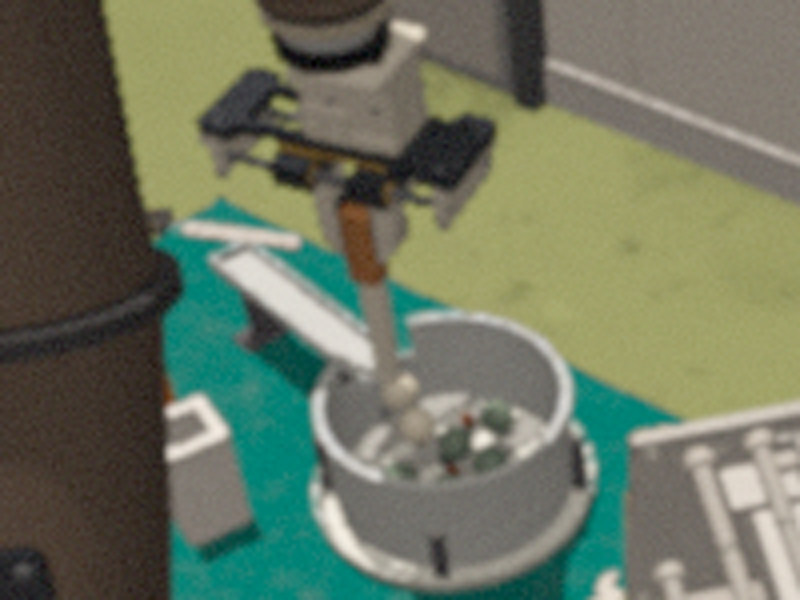

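drive_tool(series=[[[-0.1,-0.5,0,0],[-0.1,-0.5,0,0],[-0.1,-0.5,0,0],[0,0,0,0],[0,0,0,0],[0,0,1,0],[0,0,1.5,0],[0,0,1.5,0],[0,0,0,0],[0,0,0,0]]])

```text
time: 38.47
eef_pos: [0.4854, 0.2526, 0.2343]
tool_rot: [0.703, -0.086, 0.701, 0.087]
wrist_force: [0.3, 0.8, -1.3]
finger_gap: 0.26
```

Run:
```python
from st import *
s=snapw('w22'); print(s['wrist_force'])
save('scene','s22',(200,110,320,215),6)
```

```text
t 38.47 [0.4854 0.2526 0.2343] jaw ang 1.815 gap 0.260
[ 0.25726964  0.83873196 -1.25805982]
```

View pics/w22.png

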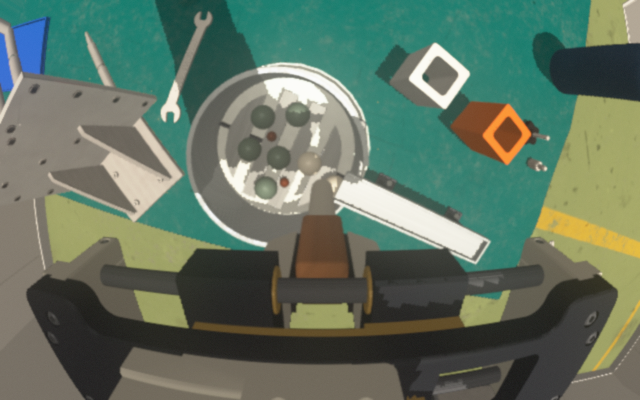

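View pics/s22.png

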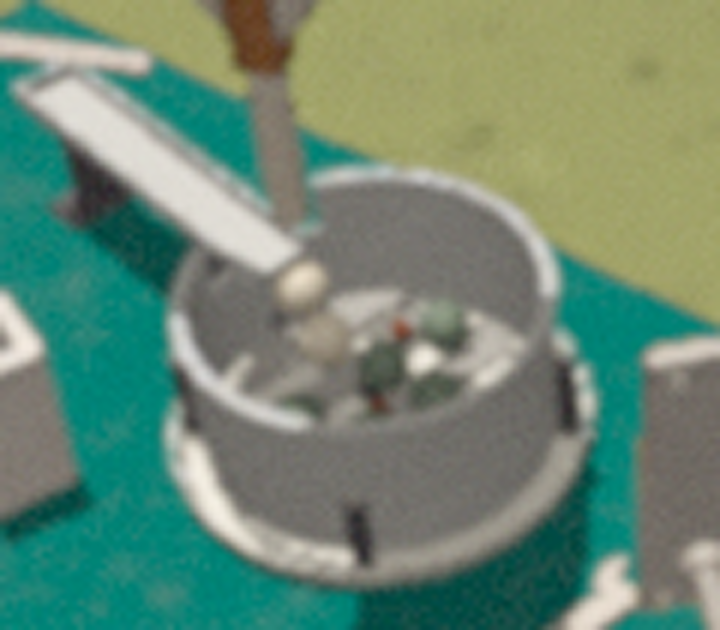

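Run:
```python
from st import *
s=json.load(open('w22.json'));C=np.array([.478,.2019])
for z in (.048,.06,.07,.08):
    p=px2w('scene',200+302/6,110+285/6,z);d=p[:2]-C
    q=w2wr(p,s);print(z,p,'sep x,y',d@[.98,-.198],d@[.198,.98],'wrist px',q)
p=wr2w(309,161,.048,s);d=p[:2]-C;print('ball1',p,d@[.98,-.198],d@[.198,.98])
crop('w22',(250,100,400,230),5,'w22a')
```

```text
0.048 [0.5008242  0.26827169 0.048     ] sep x,y 0.009226120954909545 0.06956345105008642 wrist px [330.83876739 187.25934955]
0.06 [0.4918035  0.25860397 0.06      ] sep x,y 0.002300040287166648 0.05830298513859256 wrist px [324.74062485 180.73238965]
0.07 [0.48428624 0.25054754 0.07      ] sep x,y -0.0034716936026190706 0.04891926354568098 wrist px [319.24506703 174.85871355]
0.08 [0.47676899 0.2424911  0.08      ] sep x,y -0.009243427492404812 0.039535541952769496 wrist px [313.33588263 168.55174558]
ball1 [0.47674506 0.23662132 0.048     ] -0.008104665645628565 0.0337784166512537
```

View pics/w22a.png

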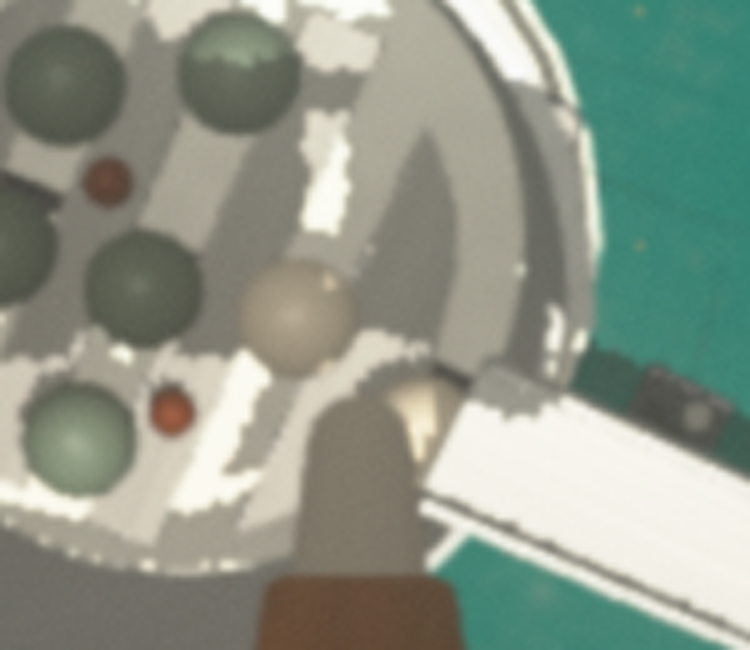

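Run:
```python
from st import *
s=json.load(open('w22.json'));C=np.array([.478,.2019])
def f(n,u,v,z):
    p=wr2w(250+u/5,100+v/5,z,s);d=p[:2]-C;print(n,p[:2].round(4),'sep',(d@np.array([.98,-.198])).round(4),(d@np.array([.198,.98])).round(4))
for g in [(65,85),(240,72),(145,288),(78,438),(0,250),(297,317)]: f('g',*g,.048)
f('wA',107,182,.04);f('wB',172,410,.04)
d=s['eef_pos'][:2]-C if 0 else np.array(s['eef_pos'])[:2]-C;print('tcp sep',d@np.array([.98,-.198]),d@np.array([.198,.98]))
# slots/plate check: px of plate features
for P in [(0,0),(0,.035),(0,-.035),(.06,.035),(.06,0),(-.06,.035),(-.06,0)]:
    w=C+P[0]*np.array([.98,-.198])+P[1]*np.array([.198,.98]);print(P,((w2wr((*w,.034),s)-[250,100])*5).round(0))
```

```text
g [0.4397 0.175 ] sep -0.0322 -0.034
g [0.4283 0.2126] sep -0.0508 0.0006
g [0.4809 0.2026] sep 0.0027 0.0012
g [0.5194 0.1944] sep 0.0421 0.0009
g [0.4798 0.1679] sep 0.0085 -0.0329
g [0.4793 0.2377] sep -0.0058 0.0354
wA [0.4603 0.188 ] sep -0.0145 -0.0172
wB [0.5099 0.2142] sep 0.0288 0.0184
tcp sep -0.0027801508208040843 0.0512002443952631
(0, 0) [153. 264.]
(0, 0.035) [288. 326.]
(0, -0.035) [ 19. 204.]
(0.06, 0.035) [187. 541.]
(0.06, 0) [ 58. 484.]
(-0.06, 0.035) [397.  96.]
(-0.06, 0) [259.  32.]
```

drive_tool(series=[[[-1,-0.4,0,0],[-1.2,-0.5,0,0],[-1.05,-0.4,0,0],[0,0,-1,0],[0,0,-1.5,0],[0,0,-1.5,0],[0,0,-1.5,0],[0,0,-1,0],[0,0,-0.7,0],[0,0,-0.5,0],[0,0,0,0],[0,0,0,0]]])

```text
time: 39.57
eef_pos: [0.4526, 0.2391, 0.1564]
tool_rot: [0.702, -0.086, 0.702, 0.086]
wrist_force: [-0.8, -0.6, -0.1]
finger_gap: 0.257
```

Run:
```python
from st import *
s=snapw('w23'); print(s['wrist_force']); C=np.array([.478,.2019]);ex=np.array([.98,-.198]);ey=np.array([.198,.98])
d=s['eef_pos'][:2]-C;print('sep',d@ex,d@ey)
r=.045;N=24
P=[np.round((r*np.cos(a)*ex+r*np.sin(a)*ey)*100,2) for a in np.deg2rad(135+15*np.arange(N+1))]
D=np.round(np.diff(np.round(np.array(P),1),axis=0),1);print(D.tolist())
```

```text
t 39.57 [0.4526 0.2391 0.1564] jaw ang 1.815 gap 0.257
[-0.81756079 -0.64992502 -0.11695875]
sep -0.03230698385868147 0.031465276518043775
[[-0.9, -0.8], [-0.6, -1.0], [-0.4, -1.1], [-0.1, -1.2], [0.2, -1.1], [0.5, -1.1], [0.8, -0.9], [1.0, -0.6], [1.1, -0.4], [1.2, -0.1], [1.1, 0.2], [1.1, 0.5], [0.9, 0.8], [0.6, 1.0], [0.4, 1.1], [0.1, 1.2], [-0.2, 1.1], [-0.5, 1.1], [-0.8, 0.9], [-1.0, 0.6], [-1.1, 0.4], [-1.2, 0.1], [-1.1, -0.2], [-1.1, -0.5]]
```

View pics/w23.png

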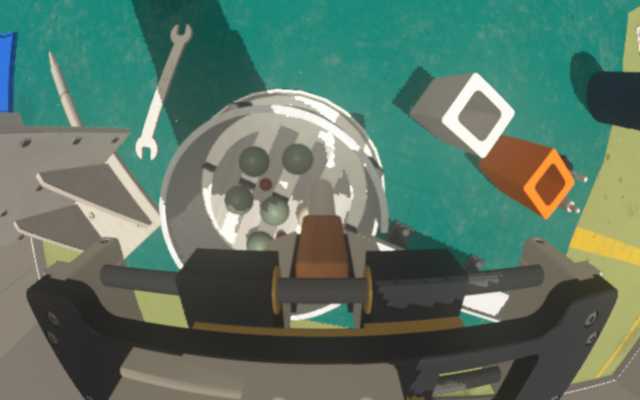

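drive_tool(series=[[[-0.9,-0.8,0,0],[-0.6,-1.0,0,0],[-0.4,-1.1,0,0],[-0.1,-1.2,0,0],[0.2,-1.1,0,0],[0.5,-1.1,0,0],[0.8,-0.9,0,0],[1.0,-0.6,0,0],[1.1,-0.4,0,0],[1.2,-0.1,0,0],[1.1,0.2,0,0],[1.1,0.5,0,0]]])

```text
time: 40.62
eef_pos: [0.5039, 0.1622, 0.156]
tool_rot: [0.702, -0.086, 0.702, 0.085]
wrist_force: [-0.7, 0.7, 0.4]
finger_gap: 0.255
```

Run:
```python
from st import *
s=snapw('w24'); print(s['wrist_force']); C=np.array([.478,.2019]);ex=np.array([.98,-.198]);ey=np.array([.198,.98])
d=s['eef_pos'][:2]-C;print('sep',d@ex,d@ey)
```

```text
t 40.62 [0.5039 0.1622 0.156 ] jaw ang 1.813 gap 0.255
[-0.73259501  0.66209506  0.43321151]
sep 0.03320531919300495 -0.03377836212656406
```

View pics/w24.png

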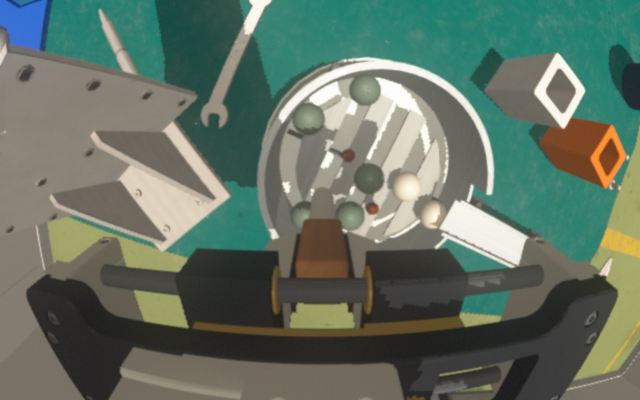

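drive_tool(series=[[[0.9,0.8,0,0],[0.6,1.0,0,0],[0.4,1.1,0,0],[0.1,1.2,0,0],[-0.2,1.1,0,0],[-0.5,1.1,0,0],[-0.8,0.9,0,0],[-1.0,0.6,0,0],[-1.1,0.4,0,0],[-1.2,0.1,0,0],[-1.1,-0.2,0,0],[-1.1,-0.5,0,0],[0,0,0,0]]])

```text
time: 41.75
eef_pos: [0.4492, 0.2374, 0.1561]
tool_rot: [0.701, -0.086, 0.703, 0.086]
wrist_force: [0.7, -0.5, -1.8]
finger_gap: 0.26
```

Run:
```python
from st import *
s=snapw('w25'); print(s['wrist_force']); save('scene','s25',(200,110,320,215),6)
C=np.array([.478,.2019]);ex=np.array([.98,-.198]);ey=np.array([.198,.98])
d=s['eef_pos'][:2]-C;print('sep',d@ex,d@ey)
```

```text
t 41.75 [0.4492 0.2374 0.1561] jaw ang 1.815 gap 0.260
[ 0.65633183 -0.53367332 -1.76479436]
sep -0.035232677784142866 0.029138110488599593
```

View pics/w25.png

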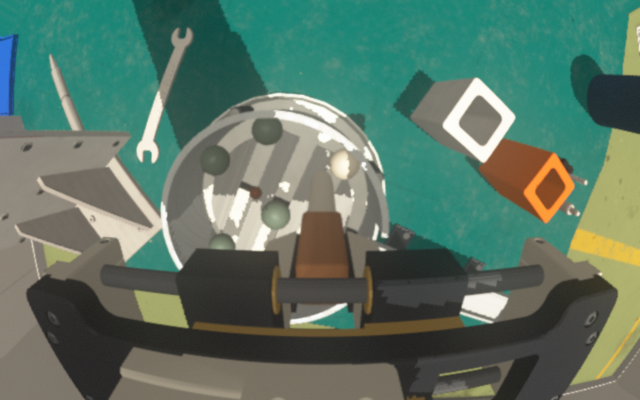

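View pics/s25.png

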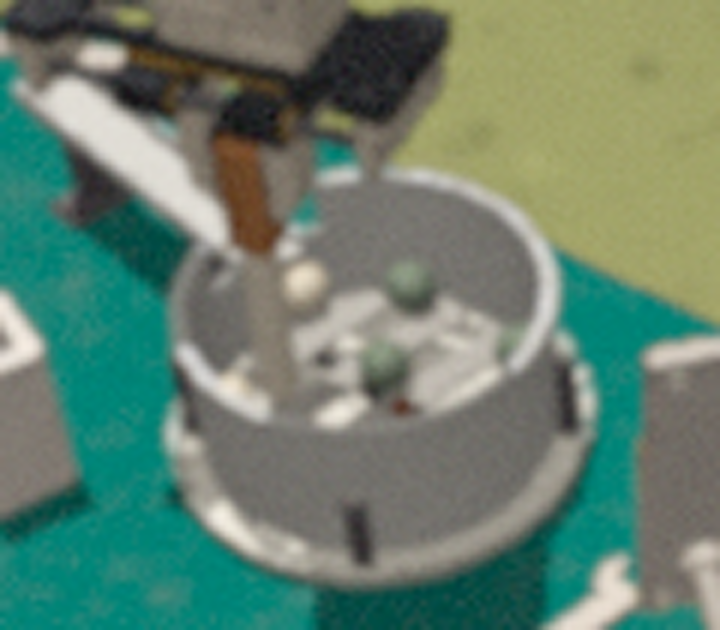

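drive_tool(series=[[[-0.6,-0.7,0,0],[-0.6,-1.0,0,0],[-0.4,-1.1,0,0],[-0.1,-1.2,0,0],[0.2,-1.1,0,0],[0.5,-1.1,0,0],[0.8,-0.9,0,0],[1.0,-0.6,0,0],[1.1,-0.4,0,0],[1.2,-0.1,0,0],[1.1,0.2,0,0],[1.1,0.5,0,0],[0.9,0.8,0,0],[0.6,1.0,0,0],[0.4,1.1,0,0],[0.1,1.2,0,0],[-0.2,1.1,0,0],[-0.5,1.1,0,0],[-0.8,0.9,0,0],[-1.0,0.6,0,0]]])

```text
time: 43.52
eef_pos: [0.4993, 0.244, 0.1562]
tool_rot: [0.702, -0.086, 0.702, 0.087]
wrist_force: [0.2, -0.6, -0.7]
finger_gap: 0.258
```

drive_tool(series=[[[-1.1,0.4,0,0],[-1.2,0.1,0,0],[-1.1,-0.2,0,0],[-1.1,-0.5,0,0]]])

```text
time: 43.85
eef_pos: [0.4537, 0.2403, 0.1563]
tool_rot: [0.702, -0.086, 0.702, 0.087]
wrist_force: [0.3, 0.5, -0.4]
finger_gap: 0.26
```

drive_tool(series=[[[-0.8,-0.8,0,0],[-0.6,-1.0,0,0],[-0.4,-1.1,0,0],[-0.1,-1.2,0,0],[0.2,-1.1,0,0],[0.5,-1.1,0,0],[0.8,-0.9,0,0],[1.0,-0.6,0,0],[1.1,-0.4,0,0],[1.2,-0.1,0,0],[1.1,0.2,0,0],[1.1,0.5,0,0],[0.9,0.8,0,0],[0.6,1.0,0,0],[0.4,1.1,0,0],[0.1,1.2,0,0],[-0.2,1.1,0,0],[-0.5,1.1,0,0],[-0.8,0.9,0,0],[-1.0,0.6,0,0]]])

```text
time: 45.52
eef_pos: [0.5004, 0.2441, 0.1562]
tool_rot: [0.702, -0.086, 0.702, 0.087]
wrist_force: [0.0, 0.6, -1.1]
finger_gap: 0.258
```

Run:
```python
from st import *
s=snapw('w26'); print(s['wrist_force']); save('top','t26',(215,155,305,245),6)
C=np.array([.478,.2019]);ex=np.array([.98,-.198]);ey=np.array([.198,.98])
d=s['eef_pos'][:2]-C;print('sep',d@ex,d@ey)
```

```text
t 45.52 [0.5004 0.2441 0.1562] jaw ang 1.816 gap 0.258
[ 0.03987412  0.58369175 -1.09805257]
sep 0.013546966084135316 0.04578732617939547
```

View pics/w26.png

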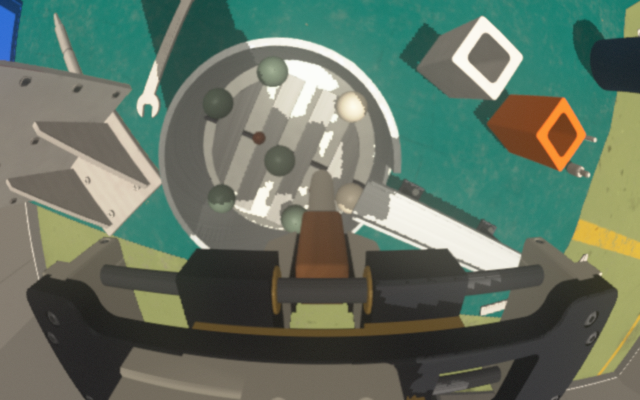

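View pics/t26.png

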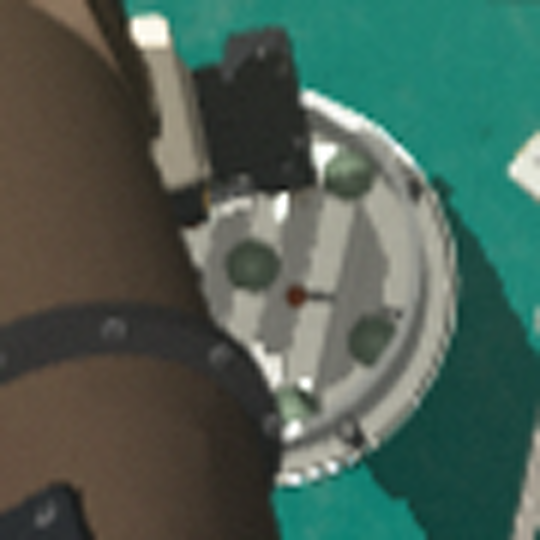

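drive_tool(series=[[[-1.1,0.4,0,0],[-1.2,0.1,0,0],[-1.1,-0.2,0,0],[-1.1,-0.5,0,0],[-0.9,-0.8,0,0],[-0.6,-1.0,0,0],[-0.4,-1.1,0,0],[-0.1,-1.2,0,0],[0.2,-1.1,0,0],[0.5,-1.1,0,0],[0.8,-0.9,0,0],[0.7,-0.5,0,0],[0.2,0.9,0,0],[0.2,0.9,0,0],[0.2,0.9,0,0],[0.1,0.7,0,0],[0,0,0,0]]])

```text
time: 47.03
eef_pos: [0.4652, 0.1999, 0.1561]
tool_rot: [0.702, -0.087, 0.702, 0.088]
wrist_force: [-0.0, -0.7, -0.2]
finger_gap: 0.258
```

Run:
```python
from st import *
s=snapw('w27'); print(s['wrist_force']); save('top','t27',(215,155,305,245),6)
C=np.array([.478,.2019]);ex=np.array([.98,-.198]);ey=np.array([.198,.98])
d=s['eef_pos'][:2]-C;print('sep',d@ex,d@ey)
```

```text
t 47.03 [0.4652 0.1999 0.1561] jaw ang 1.818 gap 0.258
[-0.02595295 -0.73915069 -0.22277506]
sep -0.012129846707541676 -0.004481562744017369
```

View pics/w27.png

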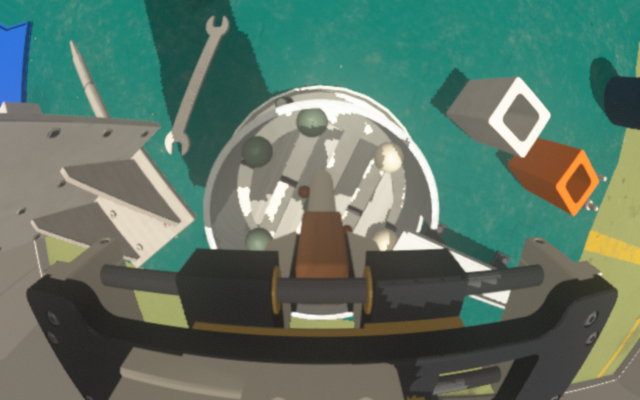

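View pics/t27.png

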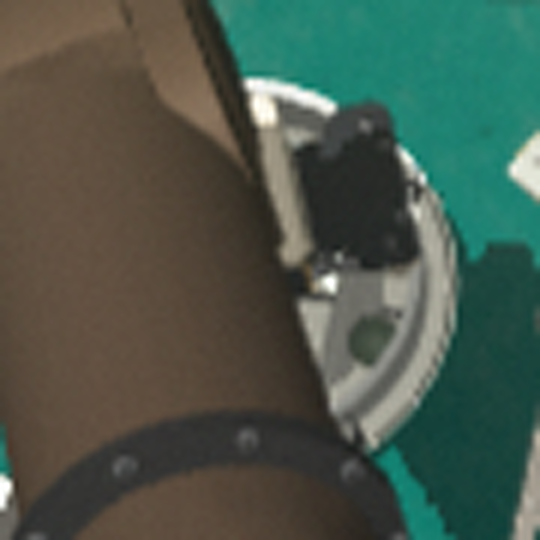

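```bash
cat >> st.py <<'E'
C=np.array([.478,.2019]);ex=np.array([.98,-.198]);ey=np.array([.198,.98])
def sep(fn,u,v,z):
    s=json.load(open(fn+'.json'));p=wr2w(u,v,z,s);d=p[:2]-C;return np.round([d@ex,d@ey],4)
E
python3 - <<'E'
from st import *
print(sep('w27',305,190,.04)); crop('w27',(240,110,400,250),5,'w27a')
s=json.load(open('w27.json'));p=np.array(s['eef_pos'])-[0,0,.119];print((w2wr(p,s)-[240,110])*5)
E
```

```text
[-0.0054 -0.0175]
[404.24844693 393.1979634 ]
```

View pics/w27a.png

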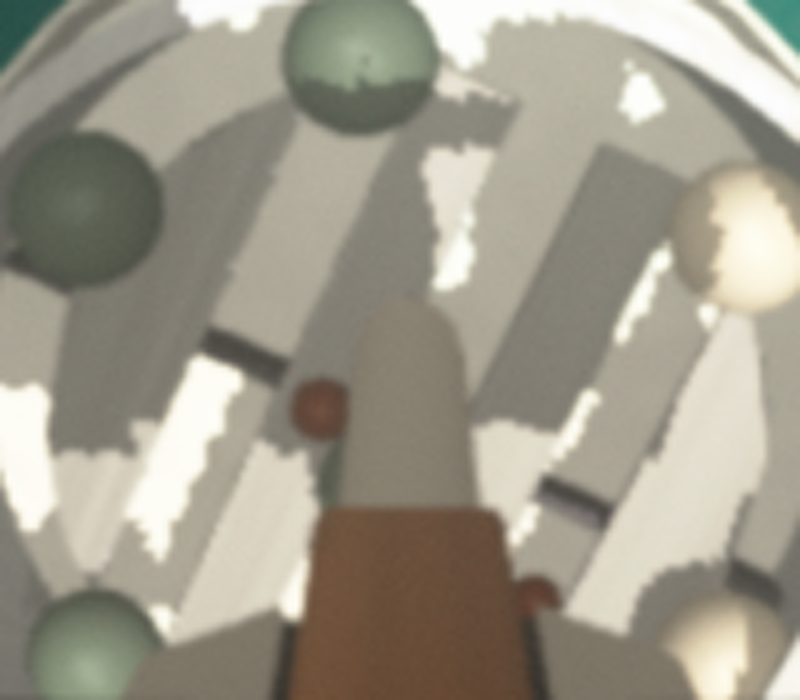

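drive_tool(series=[[[0.15,0.76,0,0],[0.16,0.76,0,0],[0.6,-0.2,0,0],[0.63,-0.25,0,0],[0,0,0,0],[-0.15,-0.76,0,0],[-0.15,-0.76,0,0],[-0.15,-0.76,0,0],[-0.16,-0.76,0,0],[0,0,0,0]]])

```text
time: 47.97
eef_pos: [0.4751, 0.1771, 0.1572]
tool_rot: [0.703, -0.085, 0.701, 0.086]
wrist_force: [0.3, 3.8, 2.1]
finger_gap: 0.258
```

Run:
```python
from st import *
s=snapw('w28'); print(s['wrist_force']); crop('w28',(240,110,400,250),5,'w28a')
d=s['eef_pos'][:2]-C;print('sep',d@ex,d@ey)
p=np.array(s['eef_pos'])-[0,0,.119];print((w2wr(p,s)-[240,110])*5)
```

```text
t 47.97 [0.4751 0.1771 0.1572] jaw ang 1.813 gap 0.258
[0.30154366 3.7917871  2.13595799]
sep 0.0020954466486724373 -0.024890608066941954
[403.37389143 391.67341823]
```

View pics/w28a.png

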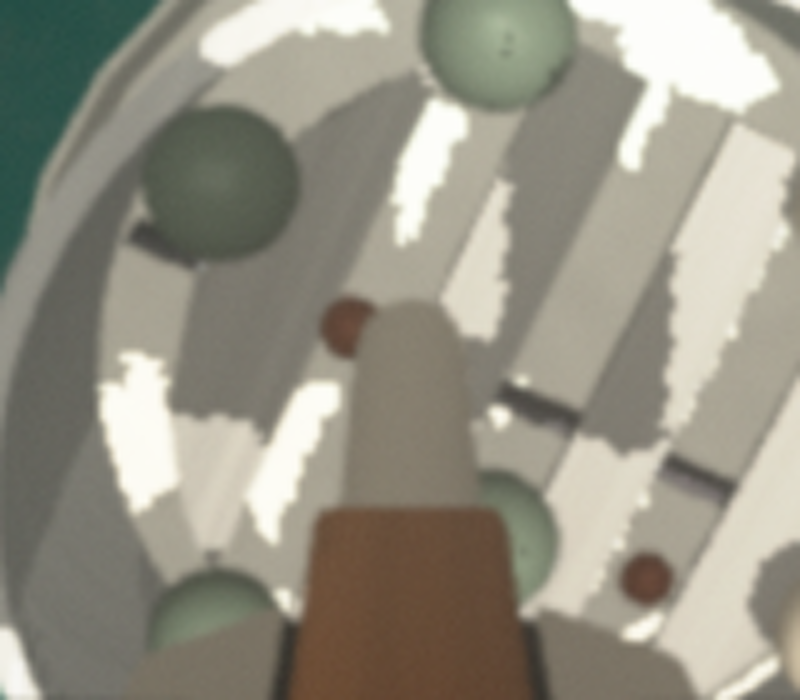

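Run:
```python
from st import *
c=lambda u,v:(240+u/5,110+v/5)
print('A',sep('w28',*c(348,325),.04),'B',sep('w28',*c(647,578),.04))
print('notches',sep('w28',*c(540,405),.034),sep('w28',*c(700,478),.034),sep('w28',*c(165,250),.034))
print('bar edges',sep('w28',*c(500,370),.034),sep('w28',*c(580,400),.034),sep('w28',*c(600,440),.034),sep('w28',*c(670,460),.034), sep('w28',*c(270,420),.034))
print('foot near edge at z.038', sep('w28',*c(413,300),.038))
print('center ball',sep('w28',*c(490,540),.045))
```

```text
A [-0.0056 -0.0397] B [0.0156 0.0338]
notches [-0.0054  0.0002] [-0.0055  0.0354] [-0.0028 -0.0761]
bar edges [-0.0084 -0.0097] [-0.0096  0.0067] [-0.0041  0.0139] [-0.0063  0.0282] [ 0.0191 -0.045 ]
foot near edge at z.038 [-0.0145 -0.0307]
center ball [0.0196 0.0013]
```

drive_tool(series=[[[0.2,0.8,0,0],[0.2,0.8,0,0],[0,0,2,0],[0,0,3,0],[0,0,3,0],[1,1,0,0],[2,0,0,0],[2,0,0,0],[0,0,0,0],[0,0,0,0]]])

```text
time: 48.85
eef_pos: [0.5289, 0.2034, 0.2354]
tool_rot: [0.701, -0.086, 0.702, 0.086]
wrist_force: [-0.3, -0.4, 0.4]
finger_gap: 0.256
```

Run:
```python
from st import *
s=snapw('w29'); print(s['wrist_force']); crop('w29',(220,70,400,240),4.4,'w29a')
```

```text
t 48.85 [0.5289 0.2034 0.2354] jaw ang 1.815 gap 0.256
[-0.2629733  -0.40832063  0.44993622]
```

View pics/w29a.png

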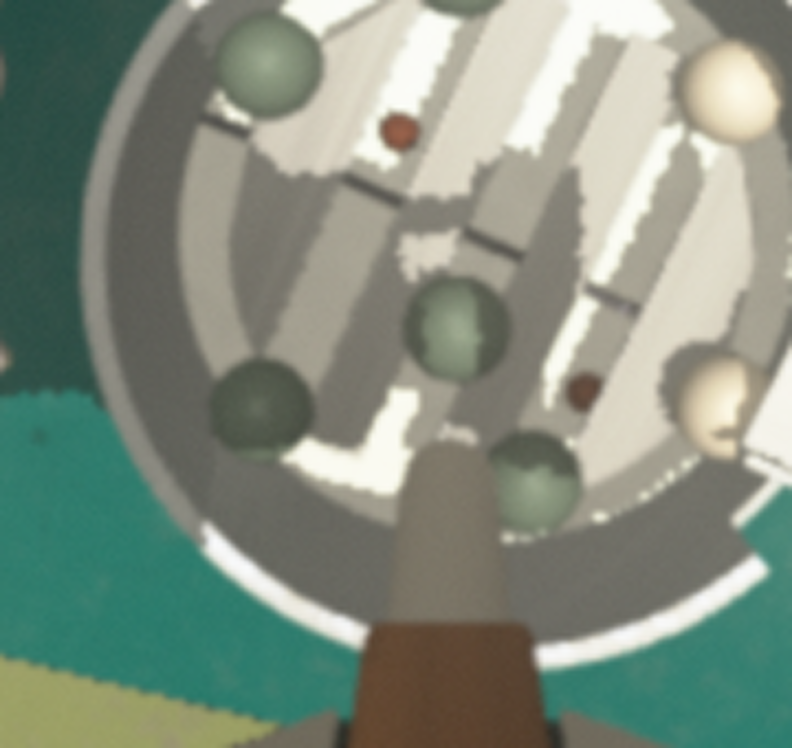

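Run:
```python
from st import *
c=lambda u,v:(240+u/5,110+v/5);e=lambda u,v:(220+u/4.4,70+v/4.4)
for z in (.009,.02,.04):
    print(z,'A29',sep('w29',*e(400,132),z),'B29',sep('w29',*e(585,392),z),'B28',sep('w28',*c(647,578),z),'A28~',sep('w28',*c(350,325),z))
print('good center',[sep('w29',*e(*p),.045) for p in [(265,65),(460,-35),(457,328),(260,408),(533,480),(730,92),(715,405)]])
```

```text
0.009 A29 [-0.0187 -0.0347] B29 [0.0258 0.0445] B28 [0.0256 0.0444] A28~ [ 0.0018 -0.037 ]
0.02 A29 [-0.0188 -0.0344] B29 [0.0243 0.0426] B28 [0.022  0.0407] A28~ [-0.0009 -0.0379]
0.04 A29 [-0.0192 -0.0338] B29 [0.0217 0.0391] B28 [0.0156 0.0338] A28~ [-0.0058 -0.0393]
good center [array([-0.0208, -0.072 ]), array([-0.0644, -0.0383]), array([0.0202, 0.0009]), array([ 0.0611, -0.0368]), array([0.0482, 0.0364]), array([-0.0657,  0.037 ]), array([0.009 , 0.0709])]
```

Run:
```python
from st import *
for fn,uv in [('w29',(220+455/4.4,70+440/4.4)),('w17',None),('w22',(250+360/5,100+397/5)),('w18',(180+370/2.6,100+207/2.6))]:
    s=json.load(open(fn+'.json'));R=quatR(s['tool_rot']);p=np.array(s['eef_pos']);q=p-[0,0,.119]
    pred=w2wr(q-.01*R[:,2],s);print(fn,pred,uv)
    if uv:
        o=wr2w(*uv,q[2],s);d=o-(q-.01*R[:,2]);print(' offset along toolz %.4f jaw %.4f'%(d@R[:,2],d@R[:,1]))
```

```text
w29 [321.07774113 178.44170812] (323.4090909090909, 170.0)
 offset along toolz -0.0080 jaw 0.0022
w17 [320.71157847 178.0014619 ] None
w22 [320.81113947 177.99871869] (322.0, 179.4)
 offset along toolz 0.0013 jaw 0.0011
w18 [321.04163099 178.49315273] (322.30769230769226, 179.6153846153846)
 offset along toolz 0.0011 jaw 0.0012
```

Worn B triangulates to z ≈ 9 mm, so it is in the pan. A is seen through the −y slot. I'll take the stick to its white holder.

drive_tool(series=[[[0,0,1,0],[0,0,1.5,0],[-1.7,1.4,0.5,0],[-1.7,1.4,0,0],[-1.7,1.4,0,0],[-1.7,1.4,0,0],[-1.7,1.4,0,0],[-1.7,1.4,0,0],[-1.7,1.4,0,0],[-1.7,1.4,0,0],[-1.7,1.4,0,0],[-1.8,1.3,0,0],[0,0,-2,0],[0,0,-2,0],[0,0,0,0],[0,0,0,0],[0,0,0,0]]])

```text
time: 50.32
eef_pos: [0.3579, 0.3425, 0.2275]
tool_rot: [0.702, -0.086, 0.702, 0.086]
wrist_force: [0.1, -0.1, 0.0]
finger_gap: 0.263
```

Run:
```python
from st import *
s=snapw('w30'); crop('w30',(230,90,410,260),4.4,'w30a'); save('scene','s30',(150,100,320,215),4.5)
R=quatR(s['tool_rot']);q=s['eef_pos']-[0,0,.119];H=np.array([.349,.3417,.092])
print('foot near edge pred',(w2wr(q-.0187*R[:,2]+.001*R[:,1],s)-[230,90])*4.4,'holder c',(w2wr(H,s)-[230,90])*4.4, 'at z0',(w2wr((.349,.3417,0),s)-[230,90])*4.4)
```

```text
t 50.32 [0.3579 0.3425 0.2275] jaw ang 1.815 gap 0.263
foot near edge pred [404.51234855 347.44672763] holder c [406.21095255 374.14920437] at z0 [405.29743647 296.33082935]
```

View pics/w30a.png

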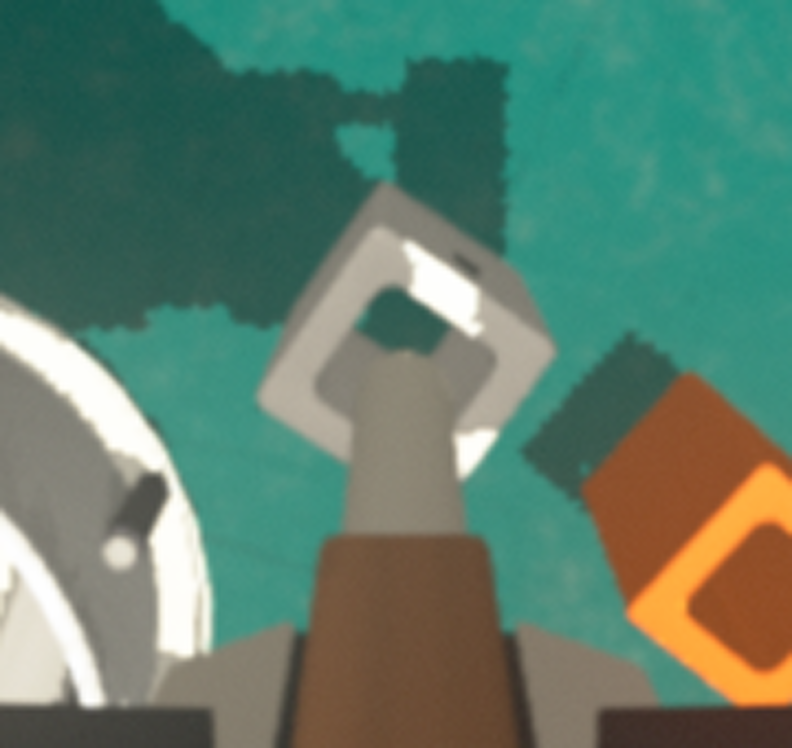

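View pics/s30.png

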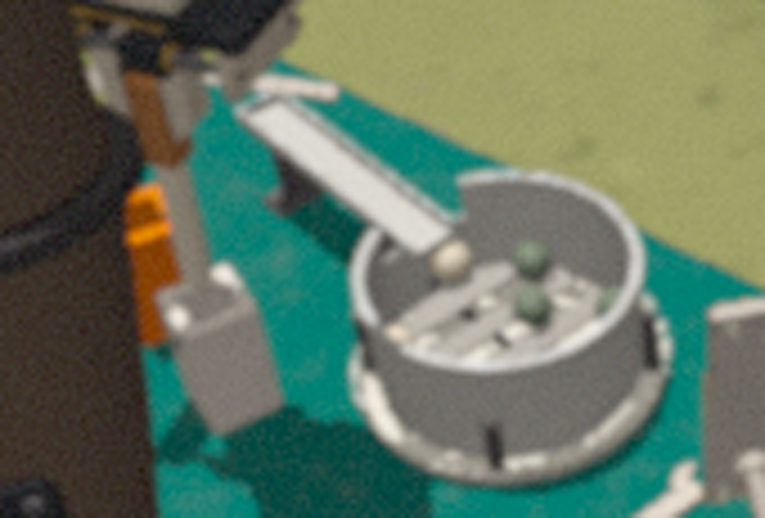

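drive_tool(series=[[[0,0,-0.6,0],[0,0,-0.6,0],[0,0,-0.6,0],[0,0,-0.6,0],[0,0,-0.6,0],[0,0,-0.6,0],[0,0,0,0]]])

```text
time: 51.0
eef_pos: [0.3571, 0.3418, 0.1888]
tool_rot: [0.701, -0.087, 0.702, 0.086]
wrist_force: [-0.8, 0.6, 0.0]
finger_gap: 0.259
```

drive_tool(series=[[[-0.08,-0.02,-0.6,0],[-0.08,-0.02,-0.6,0],[-0.08,-0.02,-0.6,0],[-0.08,-0.02,-0.6,0],[0,0,0,0]]])

```text
time: 51.42
eef_pos: [0.3538, 0.341, 0.1649]
tool_rot: [0.701, -0.087, 0.702, 0.086]
wrist_force: [0.2, -0.7, -0.1]
finger_gap: 0.26
```

Run:
```python
from st import *
s=snapw('w31'); print(s['wrist_force'],s['ft_torque']);crop('w31',(230,90,410,260),4.4,'w31a'); save('scene','s31',(150,100,320,215),4.5)
```

```text
t 51.42 [0.3538 0.341  0.1649] jaw ang 1.815 gap 0.260
[ 0.17685441 -0.68421794 -0.07490818] [ 0.00541715  0.07103285 -0.01249484]
```

View pics/w31a.png

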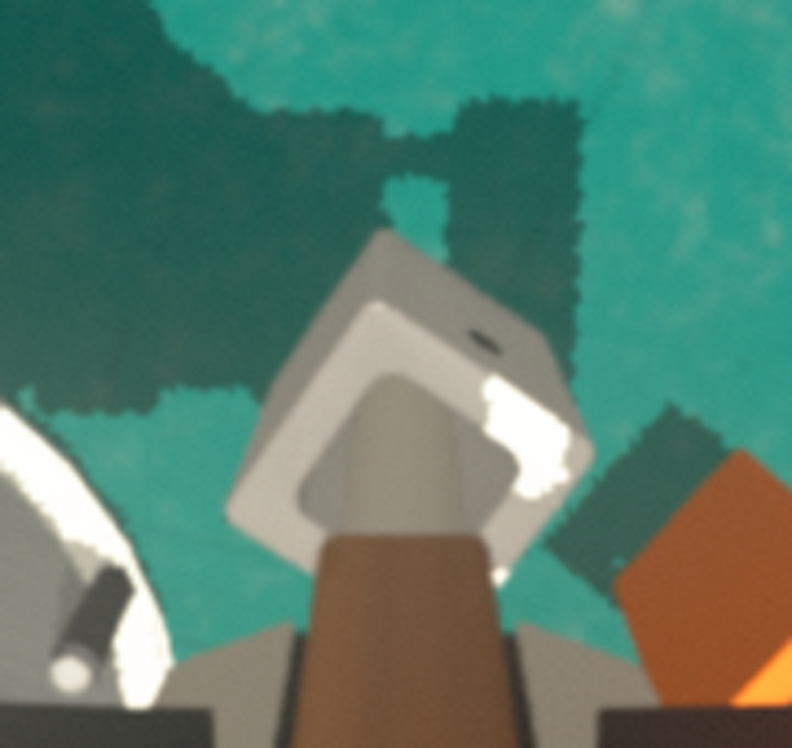

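drive_tool(series=[[[-0.06,0,-0.6,0],[-0.06,0,-0.6,0],[-0.06,0,-0.6,0],[-0.06,0.02,-0.6,0],[-0.06,0.02,-0.6,0],[-0.06,0.02,-0.5,0],[-0.04,0,-0.4,0],[0,0,0,0],[0,0,0,0]]])

```text
time: 52.27
eef_pos: [0.3512, 0.3418, 0.127]
tool_rot: [0.702, -0.086, 0.702, 0.086]
wrist_force: [5.6, -0.7, -3.2]
finger_gap: 0.256
```

Run:
```python
from st import *
s=snapw('w32'); print(s['wrist_force'],s['ft_torque']);crop('w32',(230,90,410,260),4.4,'w32a')
```

```text
t 52.27 [0.3512 0.3418 0.127 ] jaw ang 1.814 gap 0.256
[ 5.55243923 -0.73764146 -3.15598145] [-0.36578589 -1.79291328  0.04332874]
```

View pics/w32a.png

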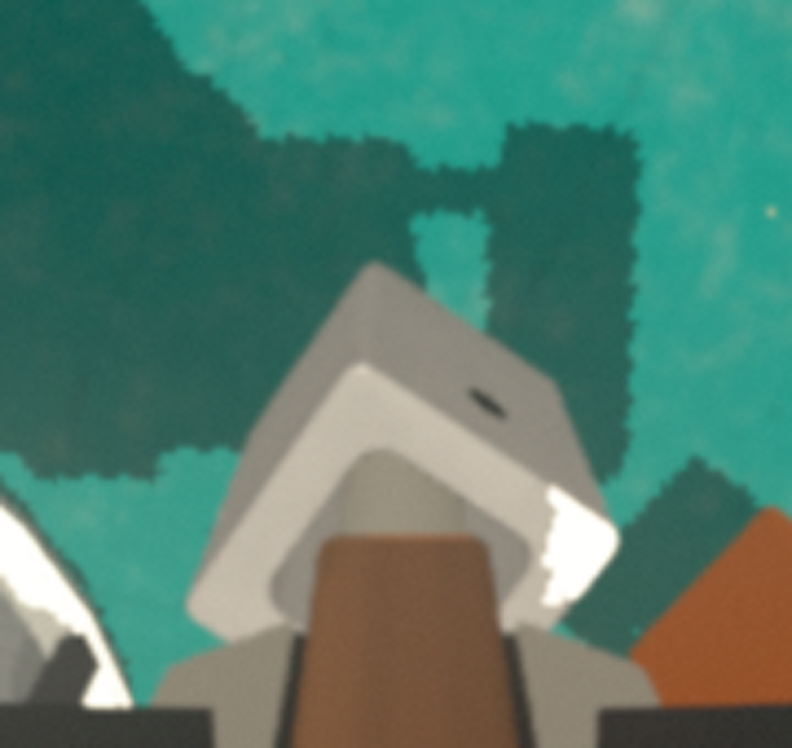

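drive_tool(series=[[[0,0,-0.3,0],[0,0,-0.2,0],[0,0,0,0]]])

```text
time: 52.57
eef_pos: [0.3513, 0.3423, 0.1222]
tool_rot: [0.702, -0.086, 0.701, 0.086]
wrist_force: [5.8, -1.0, -1.9]
finger_gap: 0.258
```

drive_tool(series=[[[0,0,0,0],[0,0,0,0],[0,0,0,0],[0,0,0,0],[0,0,0,0],[0,0,0,0]]], jaw=5.5)

```text
time: 53.07
eef_pos: [0.3502, 0.3422, 0.1222]
tool_rot: [0.702, -0.086, 0.702, 0.086]
wrist_force: [-0.4, 0.5, -0.6]
finger_gap: 0.591
```

drive_tool(series=[[[0,0,1,0],[0,0,2,0],[0,0,2.5,0],[0,0,2.5,0],[0,0,2.5,0],[0,0,2.5,0],[0,0,2.5,0],[1,0,1.5,0],[2,0,1,0],[2,0,0,0],[0,0,0,0],[0,0,0,0]]])

```text
time: 54.07
eef_pos: [0.401, 0.3417, 0.3027]
tool_rot: [0.702, -0.086, 0.702, 0.085]
wrist_force: [-0.4, 0.1, 0.1]
finger_gap: 0.595
```

Run:
```python
from st import *
s=snapw('w33'); save('scene','s33',(150,100,320,215),4.5)
```

```text
t 54.07 [0.401  0.3417 0.3027] jaw ang 1.813 gap 0.595
```

View pics/w33.png

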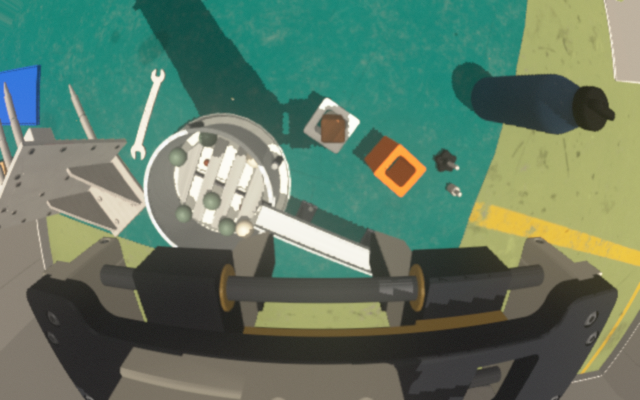

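View pics/s33.png

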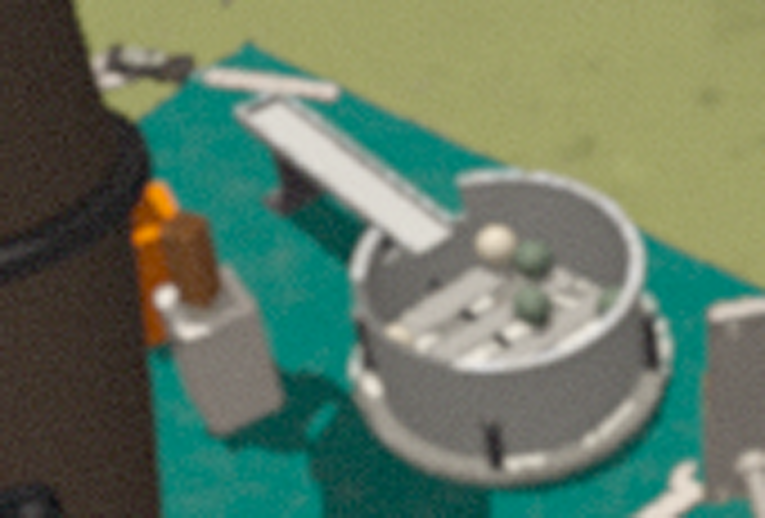

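The stick stands in the white holder at (332,127). One fresh ball has shifted inside the pot. I'll check the pot from directly above.

drive_tool(series=[[[1.4,-1.7,0.5,0],[1.4,-1.7,0.5,0],[1.4,-1.7,0,0],[1.4,-1.7,0,0],[1.4,-1.7,0,0],[1.4,-1.7,0,0],[1.4,-1.7,0,0],[1.1,-1.3,0,0],[0,0,0,0],[0,0,0,0],[0,0,0,0]]])

```text
time: 55.08
eef_pos: [0.5084, 0.2112, 0.3121]
tool_rot: [0.701, -0.086, 0.702, 0.087]
wrist_force: [0.1, 0.0, 1.0]
finger_gap: 0.6
```

Run:
```python
from st import *
s=snapw('w34'); crop('w34',(235,65,405,235),4.4,'w34a')
```

```text
t 55.08 [0.5084 0.2112 0.3121] jaw ang 1.816 gap 0.600
```

View pics/w34a.png

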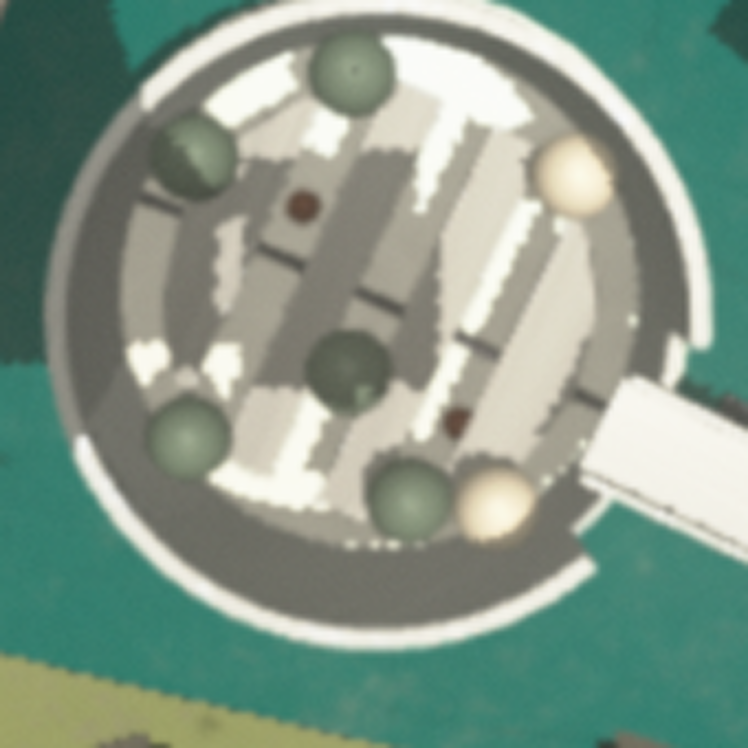

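Run:
```python
from st import *
g=lambda u,v:(235+u/4.4,65+v/4.4);e=lambda u,v:(220+u/4.4,70+v/4.4)
s=json.load(open('w33.json'))
for z in (.009,.02,.04):
    print(z,'A34',sep('w34',*g(303,206),z),'A29',sep('w29',*e(400,132),z),'A33',sep('w33',207,162,z),'B34',sep('w34',*g(458,422),z),'B29',sep('w29',*e(585,392),z))
for p in [(352,72),(192,155),(187,437),(348,370),(410,500),(575,175),(493,503)]:
    d=sep('w34',*g(*p),.045);print(d,np.hypot(*d))
crop('w33',(190,140,225,185),12,'w33z'); crop('w33',(290,85,370,165),7,'w33h')
```

```text
0.009 A34 [-0.0188 -0.0351] A29 [-0.0187 -0.0347] A33 [-0.0201 -0.0353] B34 [0.0258 0.0443] B29 [0.0258 0.0445]
0.02 A34 [-0.0194 -0.0347] A29 [-0.0188 -0.0344] A33 [-0.024  -0.0323] B34 [0.024  0.0428] B29 [0.0243 0.0426]
0.04 A34 [-0.0206 -0.034 ] A29 [-0.0192 -0.0338] A33 [-0.0309 -0.0269] B34 [0.0209 0.04  ] B29 [0.0217 0.0391]
[-0.0651 -0.038 ] 0.07537910851157634
[-0.0212 -0.0719] 0.0749603228381522
[ 0.0614 -0.0369] 0.07163497749005021
[0.02   0.0007] 0.020012246250733574
[0.0498 0.0367] 0.06186218554173462
[-0.0663  0.0376] 0.07621974809719591
[0.0392 0.0613] 0.07276214675227773
```

View pics/w33h.png

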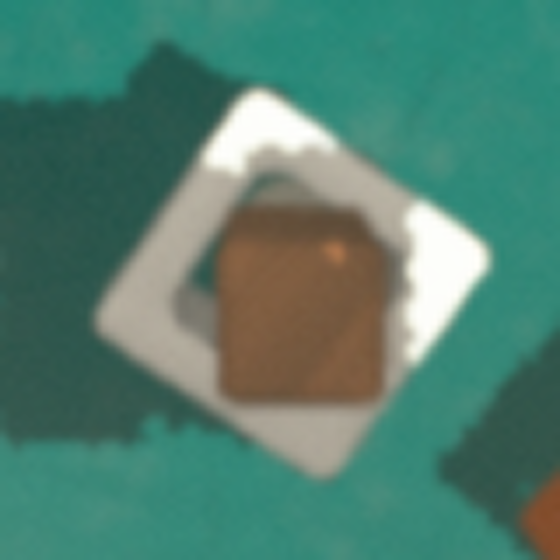

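Run:
```python
from st import *
s=json.load(open('w33.json'));print('stick top @.16',wr2w(333.1,128.6,.16,s))
k=[wr2w(290+u/7,85+v/7,.16,s)[:2] for u,v in [(220,215),(385,215),(385,400),(215,398)]];print([np.linalg.norm(k[i]-k[i-1]) for i in range(4)])
save('top','t35',(130,145,480,300),2.2)
```

```text
stick top @.16 [0.34616053 0.34028621 0.16      ]
[np.float64(0.025591863201863418), np.float64(0.022667399347235637), np.float64(0.025912803811090908), np.float64(0.02368993361558115)]
```

View pics/t35.png

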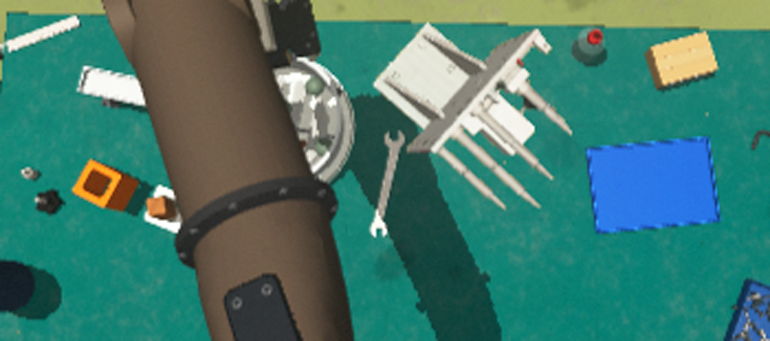

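The tray is empty, the spanner is flat on the mat, the bottle is upright and the stick is in its holder. I'll hand the job in.

```bash
python3 -c "
from bench import *
s=sense();print(s['time'],s['wrist_force'],abs(s['qvel']).max());print(job_done())"
```

```text
55.1833 [-0.1190073  -0.51858069  0.09819655] 0.0037950755080199657
the job is handed in; nothing more can be done
None
```

The job is done and handed in at 55 s of robot time; the hand-in reported no verdict.

**What I did**
- I laid the spanner flat on the mat.
- I put both fresh balls in the trough (only two were there) and pushed them into the pot with the stick.
- I stirred three full turns at 45 mm radius, which left the two worn balls still in view. I then used short strokes of the stick to work them into the slots.
- I stood the stick back in the white holder.

**Last checks**
- **Worn balls:** I saw two. Views from different positions put both at about 9 mm height, so they are in the pan. I could not rule out a hidden third, but no picture showed one.
- **Full-size balls:** all seven are in the pot, no more than 76 mm from its axis.
- **Stick:** it stands in its holder. Its top is about 3 mm off the holder's axis.
- **Spanner:** it lies flat on the mat, well clear of the trough.
- **Oil bottle:** it is upright.

**Disagreements**
- The stick tilted about 0.07 rad in the grip during stirring, and I allowed for that when putting it back.
- One fresh ball had moved a few centimetres inside the pot while I was putting the stick back, but it stayed in the pot.

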